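# Regrip the pin key and click the aperture disc round

## Task

The aluminium pin key lies on the bench among other things: set it in the sloping rest, pin down against the foot stop, let go, and take it again by its top so that you can hold it upright, pin down. With the upright key's pin in the drive cup, click the aperture disc round until its largest opening stands at the pointer, then lay the key back in the sloping rest, pin at the foot stop, and let go. Turn the disc with the key only, never with the gripper, and leave everything else where it is.

Things in the scene. Friction and masses are not known exactly. Their poses are not given: they have to be found in the camera images.
- key_centre (a point): Middle of the pin key (half-way along and up): a straight bar 180 mm long, about 0.12 kg, a square aluminium grip 18 x 18 x 120 mm, then a round steel pin 10 mm thick, 60 mm long, on one axis. x runs from pin to top (grip end), z up from the face it lies on. Starts flat on the bench on its grip (axis 9 mm up), at any yaw. Centre of mass 13 mm from the middle towards the top.
- key_pin (a point): Tip of the key's pin, on its axis, 90 mm from the middle; axes as key_centre.
- key_top (a point): End face of the key's square grip, on its axis, 90 mm from the middle on the other side; axes as key_centre.
- rest_channel: Channel of the aluminium sloping rest, fixed. Origin: where the seated key's pin tip lies. x runs 45 degrees up the slope along the seated key's axis, y level across, z up out of it. Floor at z -9 mm, from x -4 to 120; walls 24 mm apart inside to z 8, then lips flaring to z 17, 50 mm apart outside; foot stop plate at x -1, up to z 15. Open above; past x 120 the key's upper 60 mm stands free.
- rest_foot (a point): Foot of the channel: the place of the pin's tip when the key is seated (the channel's origin, 36 mm above the bench). A key let go in the channel lies on its floor, but friction may keep it from sliding down to the stop. The rest's grey foot plate on the bench is 180 x 100 x 12 mm, centred under the seated key's middle.
- rest_head (a point): Place of the key's top when the key is seated: 180 mm up the channel's axis from the foot, 163 mm above the bench.
- lamp: White round lamp base 184 mm across and 50 mm high, fixed to the bench, with a 60 mm wide arm reaching 150 mm from the axis along +x, carrying the grey click housing (up to 70 mm high) and pointer. Origin on the bench on the disc's axis; z up.
- disc (a joint): Angle of the dark scalloped aperture disc, rad, anticlockwise from above about the lamp's z; 0 when the largest opening is at the pointer. 164 mm across, top face 62 mm above the bench. Eight click positions, at multiples of 0.785 (45 degrees); a spring roller pulls it to the nearest (1.5 N at the cup). Starts one to three clicks on the positive side; stops at -2.0 and 3.3.
- cup (a point): The drive cup: a round steel collar standing on the disc, open above, bore 20 mm, outside 28 mm, 14 mm tall, its floor the disc's face (62 mm above the bench), rim 76 mm. This point is on its axis half-way up (69 mm), 48 mm from the disc's axis; opposite the largest opening. It turns with the disc.
- pointer (a point): Tip of the fixed steel arrow on the click housing, 84 mm from the disc's axis along the lamp's +x, 68 mm above the bench; it points at the disc. The disc's seven round white openings (flush, 8 to 30 mm; the largest 30 mm, the next 18 mm) and the drive cup stand at 45 degree steps, 48 mm from the disc's axis.
- scalpel: Bystander: steel scalpel handle, flat, 140 mm along its x, 9 mm wide, 8 mm high, lying beside the key. Origin under its middle.
- onion: Bystander: half red onion, cut face down, 72 mm across, 38 mm high, close to the key's pin half. Origin under its middle.
- jar: Bystander: capped specimen jar, 58 mm across, 95 mm tall. Origin under its middle.
- beaker: Bystander: glass beaker, 68 mm across, 90 mm tall. Origin under its middle.
- slidebox: Bystander: grey slide box 75 x 100 x 32 mm. Origin under its middle.
- dish: Bystander: covered glass dish, 90 mm across, 15 mm high. Origin under its middle.
- pipette_box: Bystander: carton 60 x 95 x 40 mm. Origin under its middle.

How it is judged:
By the outcome, as a careful person would: the job done as asked, in the order asked, and still so for the second after the job is handed in, with the robot touching nothing.
It also fails if it takes over 72 s, if anything falls off the work surface, if the arm or the gripper's body presses on something with over 40 N, if the wrist force passes 120 N, or if a joint passes its speed limit or range.

## Robot

A 6-joint arm with a two-finger parallel gripper is mounted at the origin on the work surface. World frame = base frame: x ahead of the robot, y to its left, z up, the work surface at z = 0. Lengths are in mm, angles in rad, forces in N, time in s.
With the tool pointing down it reaches from about 400 to 925 mm from the base axis. Payload 12.5 kg.
Tool frame: the origin (TCP) lies at the very end of the fingers, on their centre line; the grasp point (between the pads) lies 19 mm behind it; z points along the fingers, x is the direction in which the jaws open and shut, and the axes are right-handed (so a half turn about z gives the same grasp; the last joint's range is limited). The gripper opens to 95 mm and grips with 3 to 60 N. Pads are 20 mm wide; open, the fingers measure 119 mm over their backs; the gripper's body (75 mm by 180 mm) begins 59 mm behind the grasp point.
Start: joints at [1.063, 0.491, 1.559, -0, 1.092, -0.106], TCP at [244.408, 575.249, 214.661] pointing down, gripper open.
Joint ranges: [-3.1, 3.1], [-0.84, 2.19], [0.05, 2.79], [-1.13, 4.28], [0.06, 2.93], [-2.69, 2.69]. Speed limits (rad/s): [2.22, 2.22, 2.79, 3.14, 3.14, 3.14].

## Interface

Orientations are given as [roll, pitch, yaw] about the fixed x, y, z axes, in that order (R = Rz(yaw) Ry(pitch) Rx(roll)).
In Python, from cell import env gives the robot as it stands.
- The arm moves only by the tool arm_command, never from a script. Its argument "motion" is one flat list of numbers, 7 for each row, row after row: the opening, from -1 (shut) to 1 (fully open), then the shift along the tool's x, y, z in mm, then the turn, a rotation vector about the tool's x, y, z in degrees. In form: [fingers, dx, dy, dz, rx, ry, rz, fingers, dx, dy, dz, rx, ry, rz, ...]. A call has 1 to 20 rows; each row is the pose to reach, as a shift and turn from the pose commanded when the call began, along the tool's axes at that moment; what a row does not reach only later rows make up. A row lasts 1/10 s, in which the tool goes at most 50 mm and 8.59 degrees, less where a joint would pass 70% of its speed; a pose out of reach is approached as far as the arm can. A call with a gripper value outside its range is refused whole. The fingers move at their own pace and stop on an object; the grip force is fixed at half the most. Time passes only in rows, so rows that repeat a pose let the fingers close. It gives the time, the measured TCP pose, the force and the opening at its end, in the units of the state.
- env.state(): the state, without advancing time (a new reading comes with each control period).
- env.read_camera(name): name is "scene" or "side" or "wrist"; returns (picture, depth): 384x512x3 uint8, red, green, blue; 384x512 float32, mm along the optical axis (not along the pixel's ray), 0 where there is no reading.
- env.calibration(name): a dict with "fx", "fy", "cx", "cy" (pixels), "cam_to_world" (4x4, takes a point from camera to world coordinates). Camera axes: x right, y down, z forward; pixel columns grow to the right and rows downward; lengths in mm; the calibration is good to about 2 mm. A picture is of the moment at which its call begins: read the wrist's pose just before it. calibration takes no time and is no camera call; for the wrist camera it gives the pose at the moment of the call.
- env.job_done(): hands the job in, once; it reports no verdict.
Trained networks look in the newest picture that a camera, given by its name, has taken for a name from the list of things; names that differ only in an ending like _2 or _b are one class to them, and where a whole thing is asked for, a point or a joint stands for the part that bears it (a point fixed in the world has none). Each returns a list of dicts, best first, with "confidence" (0 to 1); they miss things now and then, are a little off and sometimes report something else, mostly with a low value. They report only what shows in the picture. A call takes as long as a camera call.
- env.recognise(camera, label): "location" ([column, row] in pixels, amid what is visible of it).
- env.silhouettes(camera, label): "region" (384x512 bool, what is visible of it) and "location" ([column, row] in pixels, amid what is visible of it).
- env.spot_point(camera, label): "location" ([column, row] in pixels: a listed point, or the origin of a listed thing).
The state is a dict: "t": time; "joints": joint angles; "qvel": joint speeds; "tau": joint torques, N m; "eef_pos": TCP position; "tcp_rot": TCP orientation; "ft_force": force on the tool from outside, world axes, zero at the start; "moment": the same for the moment, N m; "opening": opening from 0.0 (shut) to 1.0 (fully open).
Only numpy, scipy, OpenCV 4.12 (cv2) and the standard library are available. Lean on these libraries where they do the work, as an engineer would, in place of code of your own. Each camera call takes 0.05 s, during which the arm holds its last target.

## Working session

There is one attempt and no reset: what is moved stays moved. The work goes in short steps, Python scripts to look and compute and a tool call to move; the robot and the scene stay as the last step left them, time stands still between calls to the robot, and variables do not carry over. Pictures are saved under pics/ and viewed, and the job is handed in when it is done.

Besides the shell and the picture viewer there is one more tool, called after ">>>" as a command line: name --argument value ..., lists and objects as JSON in quotes. arm_command: Moves the arm, as the interface text tells. Its arguments: {"type":"object","properties":{"motion":{"type":"array","items":{"type":"number"}}},"required":["motion"]}

```bash
ls; mkdir -p pics; cat > h.py <<'E'
import numpy as np, cv2
from cell import env
from scipy.spatial.transform import Rotation as R
def snap(c,fn):
    p,d=env.read_camera(c); cv2.imwrite('pics/'+fn,p[:,:,::-1]); return p,d
def ray(c,px):
    k=env.calibration(c); M=np.array(k['cam_to_world'])
    v=np.array([(px[0]-k['cx'])/k['fx'],(px[1]-k['cy'])/k['fy'],1.0])
    return M[:3,3],M[:3,:3]@v
def onz(c,px,z):
    o,v=ray(c,px); return o+v*(z-o[2])/v[2]
def dep(c,px,d):
    o,v=ray(c,px); return o+v*d
def cloud(c,d,mask):
    k=env.calibration(c); M=np.array(k['cam_to_world'])
    r,cc=np.nonzero(mask&(d>0)); z=d[r,cc]
    P=np.c_[(cc-k['cx'])/k['fx']*z,(r-k['cy'])/k['fy']*z,z]
    return P@M[:3,:3].T+M[:3,3]
E
python3 - <<'E'
from h import *
print(env.state())
for c in ['scene','side','wrist']:
    p,d=snap(c,c+'0.png'); k=env.calibration(c); print(c,k['fx'],np.round(k['cam_to_world'],3).tolist())
E
```

```text
pics
{'t': 0.0, 'joints': array([ 1.06340279e+00,  4.91587388e-01,  1.55949427e+00, -3.85566815e-05,
        1.09170183e+00, -1.05612334e-01]), 'qvel': array([ 1.10962522e-03,  1.04805750e-03, -2.00934297e-03, -1.35090677e-06,
        1.99976214e-04,  6.03731854e-04]), 'tau': array([ 2.53038808e-03, -6.12629271e+01, -2.58194286e+01,  6.93621137e-02,
        4.80761065e-02, -9.82802499e-05]), 'eef_pos': array([244.27561572, 574.99594561, 214.02902948]), 'tcp_rot': array([-3.14150112e+00,  1.18781180e-03,  1.16903298e+00]), 'ft_force': array([-0.32137877, -0.09860122, -0.68751112]), 'moment': array([-0.0185623 ,  0.04603371,  0.03904826]), 'opening': 1.0013911947193923}
scene 481.8992568561475 [[-0.78, 0.511, -0.361, 1018.453], [0.625, 0.635, -0.453, 618.089], [-0.002, -0.579, -0.815, 1169.48], [0.0, 0.0, 0.0, 1.0]]
side 421.51344767461205 [[0.86, -0.3, 0.413, 188.164], [-0.51, -0.49, 0.706, -669.013], [-0.01, -0.818, -0.575, 656.535], [0.0, 0.0, 0.0, 1.0]]
wrist 335.530932045853 [[0.391, 0.879, 0.272, 165.447], [0.92, -0.374, -0.116, 608.422], [-0.0, 0.295, -0.955, 383.795], [0.0, 0.0, 0.0, 1.0]]
```

View pics/scene0.png

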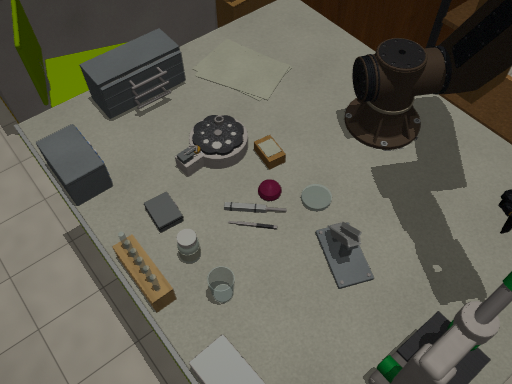

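View pics/side0.png

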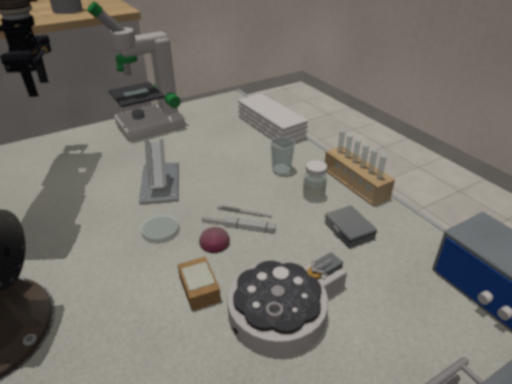

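View pics/wrist0.png

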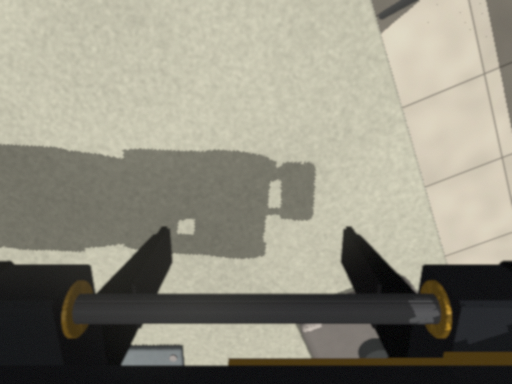

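Scene: key near (255,209), scalpel (253,225), onion (270,189), rest (345,250), lamp (218,135). Side: disc at (278,300), pointer (315,272). Now measuring.

```bash
cat > m1.py <<'E'
from h import *
zs={'key_centre':9,'key_pin':9,'key_top':9,'rest_foot':36,'rest_head':163,'lamp':0,'cup':69,'pointer':68,'scalpel':0,'onion':0,'jar':0,'beaker':0,'slidebox':0,'dish':0,'pipette_box':0}
for c in ['scene','side']:
    p,d=env.read_camera(c)
    for n,z in zs.items():
        r=env.spot_point(c,n)[:1]
        for q in r: print(c,n,np.round(q['location'],1),round(q['confidence'],2),np.round(onz(c,q['location'],z),1))
    x0,y0,x1,y1={'scene':(170,100,390,300),'side':(120,120,360,360)}[c]
    b=cv2.resize(p[y0:y1,x0:x1,::-1],None,fx=2.5,fy=2.5,interpolation=cv2.INTER_CUBIC); cv2.imwrite(f'pics/{c}_crop.png',b)
print(env.state()['t'])
E
python3 m1.py
```

```text
scene key_centre [258.2 212.4] 0.66 [548.4  31.6   9. ]
scene key_pin [286.  209.4] 0.88 [479.6  73.7   9. ]
scene key_top [225.  204.4] 0.73 [606.2 -50.2   9. ]
scene rest_foot [333.3 227.8] 0.73 [430.5 213.2  36. ]
scene rest_head [365.3 243.9] 0.85 [468.2 338.4 163. ]
scene lamp [219.1 142.6] 0.72 [ 475.6 -259.5    0. ]
scene cup [219.8 118.2] 0.75 [ 446.1 -288.4   69. ]
scene pointer [216.2 119.9] 0.73 [ 458.8 -290.4   68. ]
scene scalpel [252.2 224.1] 0.7 [582.8  47.2   0. ]
scene onion [269.4 187.5] 0.75 [463.  -21.1   0. ]
scene jar [190.9 253.3] 0.75 [771.2  15.6   0. ]
scene beaker [225.  292.5] 0.66 [766.6 165.8   0. ]
scene slidebox [164. 213.] 0.91 [ 758.1 -141.7    0. ]
scene dish [313.1 196. ] 0.95 [382.1  83.8   0. ]
scene pipette_box [268.1 157. ] 0.67 [ 391.  -114.8    0. ]
side key_centre [236.2 221.8] 0.58 [545.4  17.4   9. ]
side key_pin [199.7 217.6] 0.89 [477.6  77.1   9. ]
side key_top [274.6 225.9] 0.74 [615.3 -42.7   9. ]
side rest_foot [158.6 188.6] 0.74 [425.2 206.3  36. ]
side rest_head [240.4 211.7] 0.37 [ 481.4 -124.3  163. ]
side lamp [276.3 310.9] 0.67 [ 488.1 -243.     0. ]
side cup [272.4 313.1] 0.8 [ 448.4 -288.2   69. ]
side pointer [311.4 271.7] 0.78 [ 563.1 -246.    68. ]
side scalpel [241.3 211.5] 0.52 [580.5  55.2   0. ]
side onion [210.1 242.7] 0.91 [463.8  -6.7   0. ]
side jar [312.2 193.9] 0.7 [776.3  22.5   0. ]
side beaker [279.9 170.8] 0.7 [766.  159.4   0. ]
side slidebox [349.1 230.1] 0.78 [ 762.3 -137.5    0. ]
side dish [156.8 228. ] 0.58 [377.8 105.2   0. ]
side pipette_box [198.7 289.7] 0.64 [ 383.5 -119.     0. ]
1.75
```

View crops.

View pics/scene_crop.png

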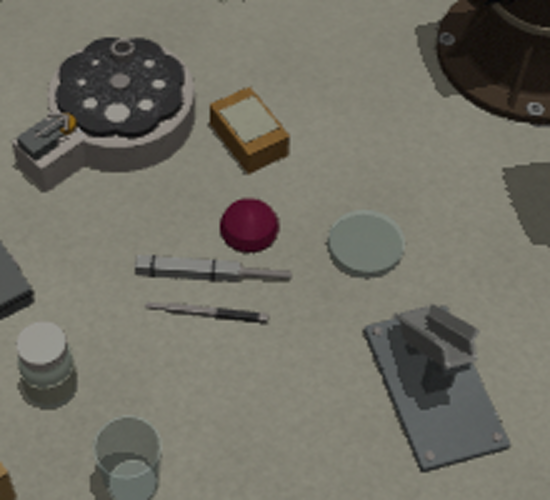

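View pics/side_crop.png

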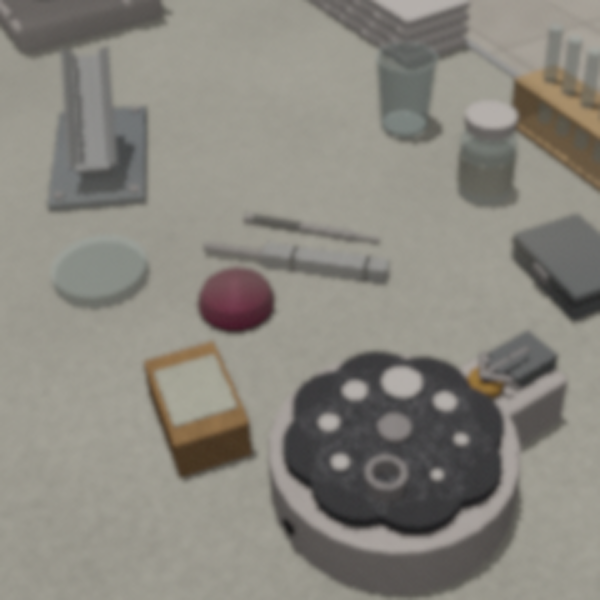

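Disc seems one click positive: an opening stands at the pointer, and the largest is one step anticlockwise of it. I'll refine with point clouds.

```bash
cat > m2.py <<'E'
from h import *
for c in ['scene','side']:
    p,d=env.read_camera(c)
    print(c,'t',env.state()['t'])
    r=env.silhouettes(c,'key_centre'); m=r[0]['region']; P=cloud(c,d,m); print('keypix',m.sum(),r[0]['confidence'])
    np.save(f'key_{c}.npy',P)
    P=P[P[:,2]>3]; rect=cv2.minAreaRect(P[:,:2].astype(np.float32)); print('key rect',np.round(rect[0],1),np.round(rect[1],1),rect[2],'zmed',np.median(P[:,2]))
    pr=np.array([[q[0],q[1]] for q in P]); mu=pr.mean(0); u,s,vt=np.linalg.svd(pr-mu); print('mean',mu,'dir',vt[0],np.degrees(np.arctan2(vt[0][1],vt[0][0])), 'ext',np.percentile((pr-mu)@vt[0],[0,2,98,100]))
    r=env.silhouettes(c,'disc'); 
    if r:
        m=r[0]['region']; P=cloud(c,d,m); P=P[(P[:,2]>56)&(P[:,2]<68)]
        (cx,cy),rad=cv2.minEnclosingCircle(P[:,:2].astype(np.float32)); print('disc circ',cx,cy,rad,'z',np.median(P[:,2]),len(P))
    r=env.silhouettes(c,'rest_channel')
    if r:
        m=r[0]['region']; P=cloud(c,d,m); np.save(f'rest_{c}.npy',P); print('rest',len(P),P.min(0),P.max(0))
    # grid rectification of disc at z=62
    k=env.calibration(c); M=np.linalg.inv(k['cam_to_world'])
    cx,cy=472,-262; n=320; g=np.linspace(-160,160,640)
    X,Y=np.meshgrid(cx+g, cy-g); Q=np.stack([X,Y,np.full_like(X,62.),np.ones_like(X)],-1)@M.T
    mx=(Q[...,0]/Q[...,2]*k['fx']+k['cx']).astype(np.float32); my=(Q[...,1]/Q[...,2]*k['fy']+k['cy']).astype(np.float32)
    im=cv2.remap(p,mx,my,cv2.INTER_CUBIC); cv2.imwrite(f'pics/disc_{c}.png',im[20:620,:,::-1])
    # grid rect of key at z=9
    X,Y=np.meshgrid(np.linspace(400,680,700),np.linspace(140,-90,575)); Q=np.stack([X,Y,np.full_like(X,18.),np.ones_like(X)],-1)@M.T
    mx=(Q[...,0]/Q[...,2]*k['fx']+k['cx']).astype(np.float32); my=(Q[...,1]/Q[...,2]*k['fy']+k['cy']).astype(np.float32)
    cv2.imwrite(f'pics/keyr_{c}.png',cv2.remap(p,mx,my,cv2.INTER_CUBIC)[:,:,::-1])
E
python3 m2.py
```

```text
scene t 1.8
keypix 461 0.84
key rect [542.1  10.1] [ 33.4 178.8] 46.28779220581055 zmed 15.177721166040556
mean [556.38739568   6.267402  ] dir [-0.73081937  0.68257091] 136.95512893339267 ext [-76.37169678 -73.57239219  96.45794688 102.40993088]
disc circ 482.7342224121094 -243.5004425048828 84.46868133544922 z 61.90621013810369 1455
rest 579 [405.43388589 196.69578217   9.56523676] [479.4836449  311.64495928 133.71006005]
side t 2.0
keypix 563 0.58
key rect [545.3   8.7] [ 21.  175.8] 44.659568786621094 zmed 15.399138508357282
mean [554.24368424  -4.18767261] dir [ 0.71501767 -0.69910639] -44.35535305448549 ext [-103.41165383  -96.10330978   70.04209781   72.46064894]
disc circ 483.4639587402344 -249.9097900390625 82.04122161865234 z 62.403744802259325 4692
rest 684 [436.56494435 -47.87214964  -2.20558013] [516.05609126  45.53397535  40.55503863]
```

```bash
python3 -c "
import cv2,numpy as np
a=cv2.imread('pics/disc_scene.png');b=cv2.imread('pics/disc_side.png')
cv2.imwrite('pics/d2.png',cv2.resize(np.hstack([a,b]),None,fx=.62,fy=.62))
a=cv2.imread('pics/keyr_scene.png');b=cv2.imread('pics/keyr_side.png')
cv2.imwrite('pics/k2.png',cv2.resize(np.hstack([a,b]),None,fx=.57,fy=.57))"
```

```text
(no output)
```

View pics/d2.png

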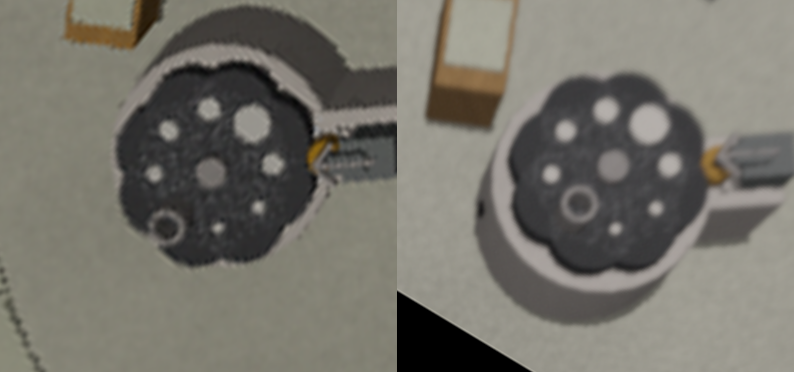

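View pics/k2.png

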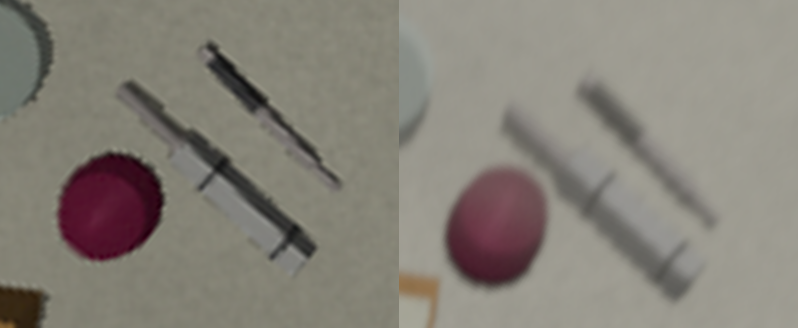

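One click positive confirmed in both rectified pictures: largest opening at 45°, pointer at 0°. The key points from pin to top at about -43°. I'll hover over the key's grip for a close look.

```bash
cat >> h.py <<'E'
import json,os
def cmd0():
    if os.path.exists('cmd.json'):
        j=json.load(open('cmd.json')); return np.array(j[0]),np.array(j[1])
    return np.array([244.408,575.249,214.661]),R.from_euler('xyz',[np.pi,0,1.169]).as_matrix()
def setcmd(p,M): json.dump([list(map(float,p)),np.array(M).tolist()],open('cmd.json','w'))
def tgt(p,M,c=None):
    p0,M0=c or cmd0(); s=M0.T@(np.array(p)-p0); r=R.from_matrix(M0.T@M).as_rotvec(degrees=True)
    print('shift',np.round(s,1),'turn',np.round(r,2),'rows>=',round(max(np.linalg.norm(s)/50,np.linalg.norm(r)/8.59),1))
def applied(row):  # update the commanded pose by the row sent
    p0,M0=cmd0(); setcmd(p0+M0@np.array(row[:3]),M0@R.from_rotvec(row[3:],degrees=True).as_matrix())
    s=env.state(); p,M=cmd0(); ms=R.from_euler('xyz',s['tcp_rot']).as_matrix()
    print('t',s['t'],'cmd',np.round(p,1),'meas',np.round(s['eef_pos'],1),'angerr',np.round(R.from_matrix(M.T@ms).as_rotvec(degrees=True),2),'F',np.round(s['ft_force'],1),'op',round(s['opening'],3),'q',np.round(s['joints'],3))
def down(yaw): return R.from_euler('xyz',[np.pi,0,np.radians(yaw)]).as_matrix()
E
python3 - <<'E'
from h import *
tgt([585,-22,215],down(47)); tgt([585,-22,150],down(47))
E
```

```text
shift [-4.165e+02  5.470e+02 -3.000e-01] turn [ 0.   -0.   19.98] rows>= 13.8
shift [-416.5  547.    64.7] turn [ 0.   -0.   19.98] rows>= 13.8
```

>>> arm_command --motion '[0,-416,547,0,0,0,20,0,-416,547,0,0,0,20,0,-416,547,0,0,0,20,0,-416,547,0,0,0,20,0,-416,547,0,0,0,20,0,-416,547,0,0,0,20,0,-416,547,0,0,0,20,0,-416,547,0,0,0,20,0,-416,547,0,0,0,20,0,-416,547,0,0,0,20,0,-416,547,0,0,0,20,0,-416,547,0,0,0,20,0,-416,547,30,0,0,20,0,-416,547,65,0,0,20,0,-416,547,65,0,0,20,0,-416,547,65,0,0,20,0,-416,547,65,0,0,20,0,-416,547,65,0,0,20,0,-416,547,65,0,0,20]'

```text
t: 4.05
eef_pos: [585.3, -20.5, 151.0]
tcp_rot: [3.14, -0.001, 0.821]
ft_force: [0.2, -0.6, 0.4]
opening: 0.501
```

```bash
cat > m3.py <<'E'
from h import *
applied([-416,547,65,0,0,20])
p,d=snap('wrist','w1.png')
for n,z in [('key_pin',9),('key_centre',9),('key_top',9)]:
    for q in env.spot_point('wrist',n)[:1]: print(n,np.round(q['location'],1),round(q['confidence'],2),np.round(onz('wrist',q['location'],z),1))
E
python3 m3.py
```

```text
t 4.05 cmd [585.2 -21.5 149.7] meas [585.3 -20.5 151. ] angerr [-0.09  0.07 -0.08] F [ 0.2 -0.6  0.4] op 0.501 q [-0.148  0.506  1.729  0.     0.905 -0.969]
key_pin [254.1  19. ] 0.97 [480.9  73.2   9. ]
key_centre [255.8 126. ] 0.75 [546.5  13.8   9. ]
key_top [251.9 217.3] 0.9 [609.2 -50.2   9. ]
```

View pics/w1.png

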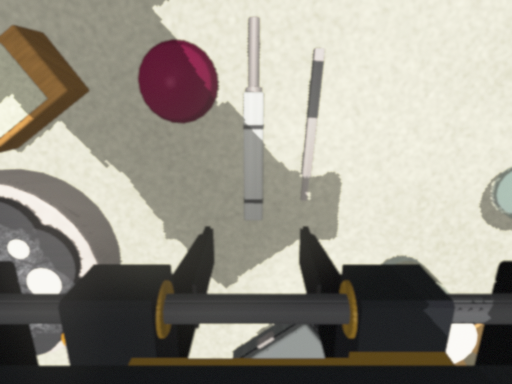

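The key shows upright in the wrist view, pin (254,16) to top (253,221), and the scalpel's near end is at (306,197). I'll descend with a narrowed opening.

```bash
python3 - <<'E'
from h import *
tgt([589.7,-31.5,60],down(46.1)); tgt([589.7,-31.5,4],down(46.1))
E
```

```text
shift [-4.2 10.1 89.7] turn [-0.   -0.    0.88] rows>= 1.8
shift [ -4.2  10.1 145.7] turn [-0.   -0.    0.88] rows>= 2.9
```

>>> arm_command --motion '[-0.2,-4,10,50,0,0,0.9,-0.2,-4,10,90,0,0,0.9,-0.2,-4,10,115,0,0,0.9,-0.2,-4,10,130,0,0,0.9,-0.2,-4,10,140,0,0,0.9,-0.2,-4,10,145,0,0,0.9,-0.2,-4,10,146,0,0,0.9,-0.2,-4,10,146,0,0,0.9,-1,-4,10,146,0,0,0.9,-1,-4,10,146,0,0,0.9,-1,-4,10,146,0,0,0.9,-1,-4,10,146,0,0,0.9,-1,-4,10,146,0,0,0.9,-1,-4,10,146,0,0,0.9]'

```text
t: 5.65
eef_pos: [590.0, -31.3, 4.1]
tcp_rot: [3.141, -0.001, 0.804]
ft_force: [-0.2, 1.0, 5.0]
opening: 0.189
```

```bash
python3 - <<'E'
from h import *
applied([-4,10,146,0,0,.9])
E
```

```text
t 5.65 cmd [589.7 -31.3   3.7] meas [590.  -31.3   4.1] angerr [-0.04  0.03  0.  ] F [-0.2  1.   5. ] op 0.189 q [-0.165  0.72   1.812  0.     0.608 -0.969]
```

>>> arm_command --motion '[-1,0,0,-20,0,0,0,-1,0,0,-60,0,0,0,-1,0,0,-110,0,0,0,-1,0,0,-160,0,0,0,-1,0,0,-210,0,0,0,-1,0,0,-236,0,0,0,-1,0,0,-236,0,0,0]'

```text
t: 6.35
eef_pos: [590.8, -31.4, 243.4]
tcp_rot: [3.136, -0.004, 0.804]
ft_force: [0.9, -0.7, -2.2]
opening: 0.187
```

```bash
cat > m4.py <<'E'
from h import *
applied([0,0,-236,0,0,0])
ps={}
for c in ['scene','side']:
    p,d=env.read_camera(c)
    x0,y0,x1,y1={'scene':(300,205,390,300),'side':(120,120,200,220)}[c]
    b=cv2.resize(p[y0:y1,x0:x1,::-1],None,fx=6,fy=6,interpolation=cv2.INTER_CUBIC); ps[c]=b
    m=np.zeros(d.shape,bool); m[y0:y1,x0:x1]=1
    P=cloud(c,d,m); np.save(f'restc_{c}.npy',P)
    cv2.imwrite(f'pics/rest_{c}.png',b)
    pl=P[(abs(P[:,2]-12)<4)]; 
    # foot plate
    rr=cv2.minAreaRect(pl[:,:2].astype(np.float32)); print(c,len(pl),rr)
    ch=P[P[:,2]>25]; print('high',len(ch),ch.min(0),ch.max(0))
E
python3 m4.py
```

```text
t 6.35 cmd [589.7 -31.3 239.7] meas [590.8 -31.4 243.4] angerr [-0.3   0.21 -0.01] F [ 0.9 -0.7 -2.2] op 0.187 q [-0.165  0.413  1.611  0.     1.111 -0.969]
scene 1540 ((455.2248840332031, 259.92156982421875), (286.99066162109375, 176.45327758789062), 49.095394134521484)
high 678 [403.11671562 201.50647095  25.12781481] [479.11183047 314.5319569  134.84998415]
side 1098 ((463.54931640625, 345.70233154296875), (502.1175537109375, 205.43063354492188), 71.62024688720703)
high 1596 [399.32120002  56.99783127  25.085303  ] [642.23432256 628.79039654 252.00916676]
```

View pics/rest_scene.png

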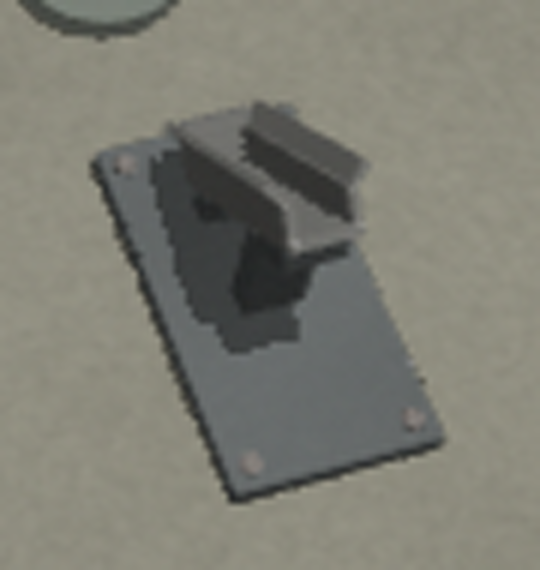

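View pics/rest_side.png

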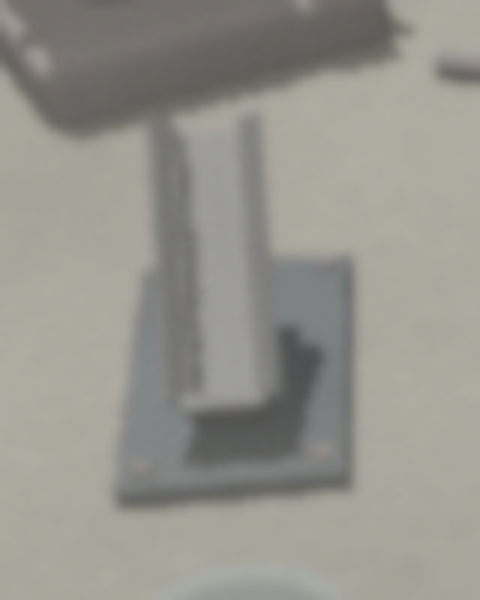

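```bash
python3 - <<'E'
from h import *
print(env.state()['eef_pos'])
p,d=env.read_camera('side')
m=np.zeros(d.shape,bool); m[0:137,100:190]=1
P=cloud('side',d,m); P=P[(P[:,2]>30)&(P[:,1]<900)]; print(P.min(0),P.max(0)); 
for z in range(30,300,40):
    Q=P[abs(P[:,2]-z)<20]; print(z,len(Q),Q.min(0) if len(Q) else'',Q.max(0) if len(Q) else '')
for px in [(97,160),(235,498),(443,440)]:
    print(onz('scene',np.array(px)/6+[300,205],12))
for px in [(118,495),(352,487),(352,258)]:
    print(onz('side',np.array(px)/6+[120,120],12))
tgt([531,275,300],down(162))
E
```

```text
[589.32445017 -31.2547964  239.07590343]
[443.35719918 -36.13908356  30.00318082] [642.85495763 695.76912886 521.70484619]
30 1121 [443.35719918 538.17555285  30.00318082] [642.85495763 690.97437077  49.85267575]
70 271 [489.58851744 542.17016853  50.0832647 ] [636.04414923 646.94268434  89.99772035]
110 457 [443.45406987 539.19552388  90.08560826] [638.83528878 695.76912886 129.99794604]
150 910 [443.80210877 545.49262837 130.00600533] [638.19201572 689.82540897 169.55219155]
190 287 [476.68844678 576.7126947  170.18844639] [637.74250303 647.08076378 209.93449701]
230 467 [470.10512262 579.75279383 210.05692881] [637.98566993 650.49996861 249.91502157]
270 685 [470.1195436  577.46466465 250.00259676] [638.32096751 650.73586256 289.89818694]
[463.91591911 183.85453079  12.        ]
[532.20854589 344.85008766  12.        ]
[442.62839436 382.01736146  12.        ]
[371.82117167 207.45570123  12.        ]
[458.3740282  161.13225543  12.        ]
[529.3143028  331.45978159  12.        ]
shift [ 179.9 -254.8  -60.3] turn [   0.      0.   -115.92] rows>= 13.5
```

```bash
python3 - <<'E'
from h import *
D=[([1.0634,.49159,1.55949],[244.276,574.996,214.03]),([-.148,.506,1.729],[585.3,-20.5,151]),([-.165,.72,1.812],[590,-31.3,4.1]),]
s=env.state();print(s['joints'],s['eef_pos']); D.append((s['joints'][:3],s['eef_pos']))
A=[];b=[]
for q,p in D:
    c,sn=np.cos(q[0]),np.sin(q[0]); r=c*p[0]+sn*p[1]; l=-sn*p[0]+c*p[1]; print('lat',l,'r',r)
    A+= [[1,np.sin(q[1]),np.sin(q[1]+q[2]),0],[0,np.cos(q[1]),np.cos(q[1]+q[2]),1]]; b+=[r,p[2]]
x,res,rk,sv=np.linalg.lstsq(np.array(A),np.array(b),rcond=None); print(x,res,sv, np.array(A)@x-b)
E
```

```text
[-1.64919736e-01  4.18910824e-01  1.61655120e+00  4.46191520e-05
  1.10834322e+00 -9.69144807e-01] [589.06369965 -31.22121492 238.18642893]
lat 65.89212464099828 r 621.2482531985866
lat 66.03261583494795 r 581.924422623758
lat 66.0339807620431 r 587.1279276143472
lat 65.91085625907486 r 586.1966952564043
[ 15.45105783 515.50293792 404.96425024 -51.57469475] [21.89804378] [2.8941884  2.74214848 0.28204103 0.15731519] [-3.31709911  1.7482171   2.25387877 -1.30235355  0.09347832 -0.13925075
  0.96974202 -0.30661281]
```

>>> arm_command --motion '[-1,180,-255,-60,0,0,-116,-1,180,-255,-60,0,0,-116,-1,180,-255,-60,0,0,-116,-1,180,-255,-60,0,0,-116,-1,180,-255,-60,0,0,-116,-1,180,-255,-60,0,0,-116,-1,180,-255,-60,0,0,-116,-1,180,-255,-60,0,0,-116,-1,180,-255,-60,0,0,-116,-1,180,-255,-60,0,0,-116,-1,180,-255,-60,0,0,-116,-1,180,-255,-60,0,0,-116,-1,180,-255,-60,0,0,-116,-1,180,-255,-60,0,0,-116,-1,180,-255,-60,0,0,-116,-1,180,-255,-60,0,0,-116,-1,180,-255,-60,0,0,-116]'

```text
t: 8.2
eef_pos: [530.8, 275.2, 298.9]
tcp_rot: [-3.141, -0.001, 2.827]
ft_force: [-0.3, -0.3, -0.8]
opening: 0.184
```

```bash
cat > m5.py <<'E'
from h import *
applied([180,-255,-60,0,0,-116])
p,d=snap('wrist','w2.png'); np.save('w2d.npy',d); np.save('w2k.npy',env.calibration('wrist')['cam_to_world'])
for n,z in [('rest_foot',36),('rest_head',163),('key_pin',290)]:
    for q in env.spot_point('wrist',n)[:2]: print(n,np.round(q['location'],1),round(q['confidence'],2),np.round(onz('wrist',q['location'],z),1))
E
python3 m5.py
```

```text
t 8.2 cmd [530.9 275.3 299.7] meas [530.8 275.2 298.9] angerr [0.04 0.06 0.11] F [-0.3 -0.3 -0.8] op 0.184 q [ 0.368  0.381  1.511  0.     1.251 -2.459]
rest_foot [323.2  87.7] 0.89 [424.5 221.5  36. ]
rest_head [322.1  90.2] 0.51 [449.1 215.7 163. ]
```

View pics/w2.png

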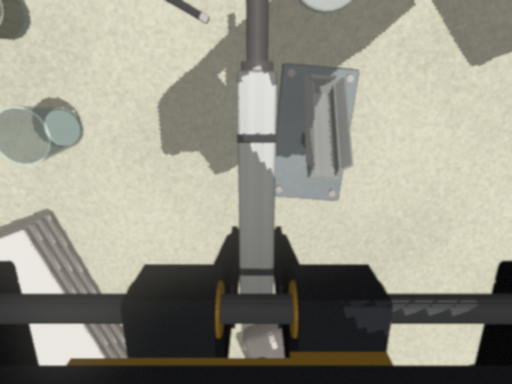

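```bash
python3 - <<'E'
import cv2
p=cv2.imread('pics/w2.png'); cv2.imwrite('pics/w2c.png',cv2.resize(p[50:215,262:372],None,fx=5,fy=3.6*5/3.6,interpolation=cv2.INTER_CUBIC)[:800][:, :])
im=cv2.resize(p[55:210,265:365],None,fx=3.8,fy=3.8,interpolation=cv2.INTER_CUBIC); cv2.imwrite('pics/w2c.png',im); print(im.shape)
E
```

```text
(589, 380, 3)
```

View pics/w2c.png

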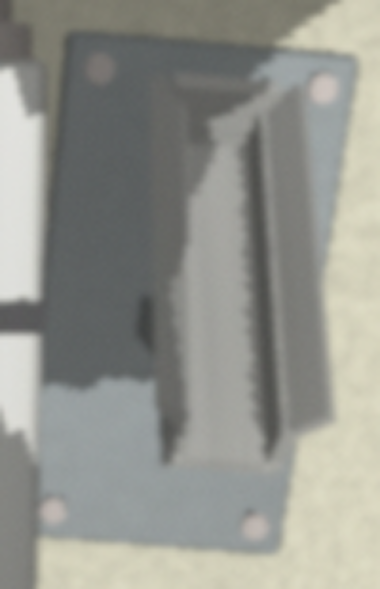

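```bash
cat > fit.py <<'E'
from h import *
from scipy.optimize import least_squares
k=env.calibration('wrist'); C2W=np.load('w2k.npy'); M=np.linalg.inv(C2W)
px=np.array([(68,35),(357,58),(279,552),(37,540),(172,465),(270,465),(332,418)])/3.8+[265,55]
c=np.sqrt(.5)
def chan(x,y,z,P):
    fx,fy,a=P; h=c*x-c*z; Z=36+c*x+c*z
    return [fx+h*np.cos(a)-y*np.sin(a),fy+h*np.sin(a)+y*np.cos(a),Z]
def model(P):
    fx,fy,a=P; m=63.64; pts=[]
    # image right = tool +x = az162 = +y_ch ; image up = foot side
    for dx,dy in [(-90,-50),(-90,50),(90,50),(90,-50)]:
        h=m+dx; pts.append([fx+h*np.cos(a)-dy*np.sin(a),fy+h*np.sin(a)+dy*np.cos(a),12])
    pts+=[chan(120,-12,-9,P),chan(120,12,-9,P),chan(120,25,17,P)]
    return np.array(pts)
def proj(X):
    Q=np.c_[X,np.ones(len(X))]@M.T
    return np.c_[Q[:,0]/Q[:,2]*k['fx']+k['cx'],Q[:,1]/Q[:,2]*k['fy']+k['cy']]
f=lambda P:(proj(model(P))-px).ravel()
for sel in [slice(0,8),slice(0,14)]:
    s=least_squares(lambda P:f(P)[sel],[428,215,np.radians(68)]); print(s.x[:2],np.degrees(s.x[2]),np.round(f(s.x).reshape(-1,2),1).tolist())
P=s.x
d=np.load('w2d.npy')
# depth check on floor of channel
fl=[chan(x,0,-9,P) for x in (20,50,80,110)]
for X,q in zip(fl,proj(np.array(fl))):
    z=d[int(round(q[1])),int(round(q[0]))]; v=np.array([(q[0]-k['cx'])/k['fx'],(q[1]-k['cy'])/k['fy'],1])*z; print(np.round(X,1),np.round(C2W[:3,:3]@v+C2W[:3,3],1))
json.dump(list(P),open('rest.json','w'))
# key in hand
E
python3 fit.py
```

```text
[425.51332115 221.60753674] 68.48605276801216 [[-0.7, -0.3], [1.1, -1.3], [2.6, 1.5], [-3.0, 0.7], [4.8, -2.4], [0.9, -1.1], [3.8, -0.8]]
[427.21674867 221.93336138] 68.26109837054777 [[-1.8, 0.3], [-0.1, -0.4], [1.1, 2.2], [-4.5, 1.1], [3.1, -1.7], [-0.9, -0.3], [1.9, 0.0]]
[434.8 241.   43.8] [434.8 241.   43.9]
[442.7 260.7  65. ] [442.7 260.6  65.2]
[450.5 280.4  86.2] [450.6 280.2  87. ]
[458.4 300.1 107.4] [458.5 299.9 108.1]
```

```bash
cat >> fit.py <<'E'
print('----')
w=np.ones(14); w[6]=0;
s=least_squares(lambda P:f(P)*w,P); print(s.x[:2],np.degrees(s.x[2]),np.round(f(s.x).reshape(-1,2),1).tolist()); P=s.x
m=np.zeros(d.shape,bool); m[55:210,280:365]=1
r,cc=np.nonzero(m&(d>0)); z=d[r,cc]
X=np.c_[(cc-k['cx'])/k['fx']*z,(r-k['cy'])/k['fy']*z,z]@C2W[:3,:3].T+C2W[:3,3]
a=P[2]; e=np.array([np.cos(a),np.sin(a),0]); Zv=np.array([0,0,1]); xc=c*(e+Zv); zc=c*(Zv-e); yc=np.cross(zc,xc)
L=(X-[P[0],P[1],36])@np.c_[xc,yc,zc]
ch=L[(L[:,0]>-10)&(L[:,0]<125)&(abs(L[:,1])<32)&(L[:,2]>-12)&(L[:,2]<22)]
for x0 in (15,45,75,105):
    q=ch[abs(ch[:,0]-x0)<10]
    fl=q[abs(q[:,2]+9)<2.5]; print(x0,'floor y',np.percentile(fl[:,1],[1,50,99]).round(1),'z',np.median(fl[:,2]).round(2))
    hi=q[q[:,2]>13]; print('  lips y',np.sort(hi[:,1]).round(1)[[0,-1]] if len(hi) else '', len(hi))
print('x range',np.percentile(ch[:,0],[0,1,99,100]))
g=ch[(abs(ch[:,1])<8)&(ch[:,0]<15)]; print(np.round(g[np.argsort(g[:,0])][:25],1).tolist())
json.dump(list(P),open('rest.json','w'))
E
python3 fit.py | sed -n '/----/,$p'
```

```text
----
[427.14194073 221.9156453 ] 67.53731088092947 [[-1.4, -0.3], [0.1, 0.1], [-0.3, 2.5], [-5.8, 0.5], [2.1, -2.0], [-1.9, -0.3], [1.0, 0.2]]
15 floor y [-6.4  3.6 13.1] z -8.67
  lips y [-23.4  26. ] 163
45 floor y [-6.9  3.6 13.2] z -8.63
  lips y [-23.8  25.7] 179
75 floor y [-6.8  3.  13. ] z -8.7
  lips y [-23.3  25.5] 191
105 floor y [-16.3   2.4  13. ] z -8.74
  lips y [-23.7  25.1] 219
x range [ -8.67545369  -5.17462923 119.57512313 120.45806187]
[[-8.1, 2.9, 14.7], [-8.0, 1.7, 14.6], [-7.9, 0.5, 14.6], [-7.8, -5.5, 14.1], [-7.0, -4.5, 14.9], [-6.9, 2.9, 14.2], [-6.7, 3.7, 16.1], [-6.7, -1.0, 15.6], [-6.4, -7.0, 15.2], [-6.4, 6.3, 15.1], [-6.2, -2.3, 16.0], [-6.1, -3.2, 14.3], [-6.0, 7.4, 15.6], [-6.0, -3.6, 16.0], [-5.8, 6.6, 14.1], [-5.6, -0.9, 15.1], [-5.6, 1.4, 15.4], [-5.2, 3.7, 15.9], [-5.0, -2.3, 15.5], [-4.9, 4.8, 16.4], [-4.8, -5.9, 15.3], [-4.8, 3.9, 14.8], [-4.5, -7.1, 15.4], [-4.5, -4.8, 15.7], [-4.5, 7.4, 15.5]]
```

```bash
cat >> h.py <<'E'
F=np.array([426.1,222.3,36.]); A_=np.radians(67.4); E_=np.array([np.cos(A_),np.sin(A_),0]); Z_=np.array([0,0,1.])
XC=(E_+Z_)/2**.5; ZC=(Z_-E_)/2**.5; YC=np.cross(ZC,XC)
def rest_R(th): # tool x=YC, th deg from perpendicular (tool z=-ZC) towards aligned (tool z=-XC)
    t=np.radians(th); z=-np.cos(t)*ZC-np.sin(t)*XC; return np.c_[YC,np.cross(z,YC),z]
E
python3 - <<'E'
from h import *
print(rest_R(45))
tgt([449,278,240],rest_R(45)); tgt([449,278,240],rest_R(20)); tgt([449,278,240],rest_R(0))
E
```

```text
[[-9.23210217e-01  3.84295323e-01  2.77555756e-17]
 [ 3.84295323e-01  9.23210217e-01  1.11022302e-16]
 [ 0.00000000e+00  1.13163262e-16 -1.00000000e+00]]
shift [ 78.8 -22.6  59.7] turn [-0.    0.    4.68] rows>= 2.0
shift [ 78.8 -22.6  59.7] turn [-24.99  -1.02   4.6 ] rows>= 3.0
shift [ 78.8 -22.6  59.7] turn [-44.97  -1.84   4.44] rows>= 5.3
```

>>> arm_command --motion '[-1,79,-22,60,0,0,4.7,-1,79,-22,60,0,0,4.7,-1,79,-22,60,0,0,4.7,-1,79,-22,60,-25,-1,4.6,-1,79,-22,60,-25,-1,4.6,-1,79,-22,60,-25,-1,4.6,-1,79,-22,60,-25,-1,4.6,-1,79,-22,60,-25,-1,4.6]'

```text
t: 9.2
eef_pos: [445.8, 298.4, 253.2]
tcp_rot: [2.744, 0.01, 2.722]
ft_force: [0.4, 0.3, -0.9]
opening: 0.186
```

```bash
python3 - <<'E'
from h import *
applied([79,-22,60,-25,-1,4.6])
E
```

```text
t 9.2 cmd [449.  278.6 239.7] meas [445.8 298.4 253.2] angerr [ 2.23 -1.13  1.09] F [ 0.4  0.3 -0.9] op 0.186 q [ 0.322  0.219  1.945  0.427  0.741 -2.685]
```

```bash
cat > kin.py <<'E'
from h import *
from scipy.optimize import least_squares
LO=np.array([-3.1,-.84,.05,-1.13,.06,-2.69]); HI=np.array([3.1,2.19,2.79,4.28,2.93,2.69])
rz=lambda a:R.from_euler('z',a).as_matrix(); ry=lambda a:R.from_euler('y',a).as_matrix()
def fk(q,K):
    a,lat,h,L2,e,L3,Lt=K
    A=rz(q[0]); B=A@ry(q[1]); C=B@ry(q[2]); W=C@rz(q[3])@ry(q[4])@rz(q[5])
    p=A@[a,lat,h]+B@[0,0,L2]+C@[e,0,L3]+W@[0,0,Lt]
    return p,W
E
cat > data.py <<'E'
D=[([1.06340279e+00,4.91587388e-01,1.55949427e+00,0,1.09170183e+00,-1.05612334e-01],[244.276,574.996,214.03]),([-.148,.506,1.729,0,.905,-.969],[585.3,-20.5,151]),([-.165,.72,1.812,0,.608,-.969],[590,-31.3,4.1]),
([-.16492,.41891,1.61655,0,1.10834,-.96914],[589.06,-31.22,238.19]),([.368,.381,1.511,0,1.251,-2.459],[530.8,275.2,298.9])]
E
python3 - <<'E'
from kin import *
from data import D
s=env.state(); print(s['t'],s['joints'],s['eef_pos'],s['tcp_rot'])
D=D+[(s['joints'],s['eef_pos'])]
W=fk(s['joints'],[0]*7)[1]; Wm=R.from_euler('xyz',s['tcp_rot']).as_matrix(); print(np.degrees(R.from_matrix(W.T@Wm).as_rotvec()))
f=lambda K:np.concatenate([fk(q,K)[0]-p for q,p in D])
s=least_squares(lambda K:np.r_[f(K),(K-[0,66,300,500,0,420,270])*0.003],[0,66,300,500,0,420,270]); print(np.round(s.x,1)); print(np.round(f(s.x).reshape(-1,3),1))
json.dump(list(s.x),open('K.json','w'))
E
```

```text
9.2 [ 0.32231724  0.21941235  1.94483774  0.42685801  0.74051983 -2.68486531] [445.7605066  298.4065807  253.22497732] [2.74387454 0.00992359 2.72193862]
[-7.65485435e-15 -4.86672554e-14  1.80000000e+02]
[-4.000e-01  6.590e+01  1.970e+02  5.867e+02  4.310e+01  4.115e+02
  2.718e+02]
[[-0.   0.   0. ]
 [-0.1 -0.1 -0.2]
 [ 0.  -0.1  0.1]
 [ 0.   0.   0. ]
 [-0.1  0.1  0.1]
 [-0.   0.  -0. ]]
```

```bash
cat >> kin.py <<'E'
K=json.load(open('K.json'))
def fkt(q):
    p,W=fk(q,K); return p,W@np.diag([-1,-1,1.])
def ik(p,M,q0=None,n=40,seed=0):
    rng=np.random.default_rng(seed); sols=[]
    f=lambda q:np.r_[(fkt(q)[0]-p)/100,R.from_matrix(fkt(q)[1].T@M).as_rotvec()]
    starts=[q0] if q0 is not None else [rng.uniform(LO,HI) for _ in range(n)]
    for s0 in starts:
        s=least_squares(f,np.clip(s0,LO+1e-3,HI-1e-3),bounds=(LO,HI))
        if s.cost<1e-8 and not any(np.allclose(s.x,t,atol=.02) for t in sols): sols.append(s.x)
    return sols
E
cat > t1.py <<'E'
from kin import *
def show(n,p,M):
    S=ik(np.array(p,float),M,n=25); print(n,np.round(p,0))
    for s in S:
        if abs(s[0])<2: print('    ',np.round(s,2))
FLIP=np.diag([-1,-1,1.])
for th in (0,45,70,90):
    # grasp at s=151 along axis; TCP beyond axis 5
    M=rest_R(th); p=F+151*XC+M[:,2]*5
    show(f'rest th{th} A',p,M); show(f'rest th{th} B',p,M@FLIP)
E
python3 t1.py
```

```text
rest th0 A [468. 324. 139.]
     [0.2  0.48 2.2  1.63 0.63 2.26]
rest th0 B [468. 324. 139.]
     [ 0.2   0.48  2.2   1.63  0.63 -0.88]
rest th45 A [467. 321. 138.]
     [ 0.49  0.5   1.79 -0.    0.86 -2.26]
rest th45 B [467. 321. 138.]
     [ 0.49  0.5   1.79 -0.    0.86  0.88]
rest th70 A [466. 319. 138.]
     [ 0.59  0.65  1.55 -0.24  1.31 -2.05]
rest th70 B [466. 319. 138.]
     [ 0.59  0.65  1.55 -0.24  1.31  1.1 ]
rest th90 A [466. 318. 139.]
     [ 0.65  0.8   1.39 -0.36  1.66 -1.99]
rest th90 B [466. 318. 139.]
     [ 0.65  0.8   1.39 -0.36  1.66  1.15]
```

```bash
cat > plan1.py <<'E'
from kin import *
M=rest_R(0); 
pre=F+151*XC-5*ZC+90*ZC
qt=ik(pre,M,q0=[.2,.3,2.2,1.63,.63,2.26]); print('pre',pre,qt)
q0=env.state()['joints']; qt=qt[0]
qm=np.array([.3,.25,1.9,.5,.8,0.])
c=cmd0()
c=(env.state()['eef_pos'],R.from_euler('xyz',env.state()['tcp_rot']).as_matrix())
path=[]
for a,b,n in [(q0,qm,18),(qm,qt,17)]:
    for i in range(1,n+1): path.append(a+(b-a)*i/n)
prev=c
for i,q in enumerate(path):
    p,W=fkt(q); pin=p-151*W[:,1]
    st=np.degrees(R.from_matrix(prev[1].T@W).magnitude()); dm=np.linalg.norm(p-prev[0]); prev=(p,W)
    s=c[1].T@(p-c[0]); r=R.from_matrix(c[1].T@W).as_rotvec(degrees=True)
    print(i,np.round(s,1).tolist(),np.round(r,1).tolist(),'step',round(st,1),round(dm,1),'tcp',np.round(p),'pin',np.round(pin))
E
python3 plan1.py
```

```text
pre [444.03469669 265.38534153 202.87720036] [array([0.05905513, 0.3024646 , 2.22929705, 1.33751766, 0.71197235,
       2.47838611])]
0 [-0.4, 0.8, 0.2] [-0.1, 0.2, 8.8] step 8.8 1.0 tcp [446. 299. 253.] pin [370. 183. 195.]
1 [-0.9, 1.7, 0.3] [-0.1, 0.4, 17.5] step 8.8 1.0 tcp [447. 300. 254.] pin [352. 197. 197.]
2 [-1.3, 2.5, 0.5] [-0.1, 0.6, 26.3] step 8.8 1.0 tcp [448. 300. 254.] pin [337. 213. 201.]
3 [-1.8, 3.4, 0.6] [-0.1, 0.8, 35.1] step 8.8 1.0 tcp [449. 301. 254.] pin [323. 232. 206.]
4 [-2.2, 4.2, 0.8] [-0.1, 1.0, 43.8] step 8.8 1.0 tcp [450. 301. 254.] pin [313. 252. 212.]
5 [-2.7, 5.1, 0.9] [-0.0, 1.3, 52.6] step 8.8 1.0 tcp [450. 302. 254.] pin [306. 273. 219.]
6 [-3.2, 6.0, 1.0] [0.1, 1.5, 61.4] step 8.8 1.0 tcp [451. 303. 255.] pin [303. 295. 227.]
7 [-3.6, 6.8, 1.2] [0.2, 1.7, 70.1] step 8.8 1.0 tcp [452. 303. 255.] pin [303. 317. 236.]
8 [-4.1, 7.7, 1.3] [0.4, 1.9, 78.9] step 8.8 1.0 tcp [453. 304. 255.] pin [306. 338. 246.]
9 [-4.5, 8.6, 1.4] [0.6, 2.2, 87.7] step 8.8 1.0 tcp [453. 304. 255.] pin [313. 359. 256.]
10 [-5.0, 9.4, 1.5] [0.9, 2.4, 96.4] step 8.8 1.0 t
[... 1677 characters left out ...]
99.]
28 [1.4, -21.3, 28.9] [-18.0, -4.8, -72.5] step 11.9 4.0 tcp [441. 291. 218.] pin [562. 209. 178.]
29 [0.0, -25.1, 30.1] [-18.8, -4.0, -60.6] step 11.9 4.2 tcp [441. 288. 216.] pin [541. 190. 159.]
30 [-1.7, -29.1, 31.2] [-19.6, -3.0, -48.7] step 11.9 4.5 tcp [442. 284. 213.] pin [517. 175. 140.]
31 [-3.8, -33.4, 32.2] [-20.3, -2.1, -36.7] step 11.9 4.8 tcp [442. 280. 211.] pin [490. 165. 125.]
32 [-6.1, -37.9, 33.1] [-21.0, -1.0, -24.8] step 11.9 5.2 tcp [443. 276. 208.] pin [461. 161. 112.]
33 [-8.6, -42.8, 33.9] [-21.6, 0.1, -12.8] step 11.9 5.6 tcp [443. 271. 206.] pin [432. 161. 102.]
34 [-11.4, -48.0, 34.6] [-22.2, 1.3, -0.9] step 12.0 5.9 tcp [444. 265. 203.] pin [403. 167.  96.]
```

>>> arm_command --motion '[-1,0,0,0,0,0,8.5,-1,0,0,0,0,0,17,-1,0,0,0,0,0,25.5,-1,0,0,0,0,0,34,-1,0,0,0,0,0,42.5,-1,0,0,0,0,0,51,-1,0,0,0,0,0,59.5,-1,0,0,0,0,0,68,-1,0,0,0,0,0,76.5,-1,0,0,0,0,0,85,-1,0,0,0,0,0,93.5,-1,0,0,0,0,0,102,-1,0,0,0,0,0,110.5,-1,0,0,0,0,0,119,-1,0,0,0,0,0,127.5,-1,0,0,0,0,0,136,-1,0,0,0,0,0,144.5,-1,0,0,0,0,0,153,-1,0,0,0,0,0,153]'

```text
t: 11.1
eef_pos: [445.8, 298.8, 252.5]
tcp_rot: [-2.787, -0.184, 0.018]
ft_force: [0.0, 0.1, -1.0]
opening: 0.185
```

```bash
python3 - <<'E'
from h import *
applied([0,0,0,0,0,153])
E
```

```text
t 11.1 cmd [449.  278.6 239.7] meas [445.8 298.8 252.5] angerr [-2.5  -0.07  1.25] F [ 0.   0.1 -1. ] op 0.185 q [ 0.323  0.221  1.945  0.428  0.74  -0.012]
```

```bash
cat > plan2.py <<'E'
from kin import *
import sys
s=env.state(); setcmd(s['eef_pos'],R.from_euler('xyz',s['tcp_rot']).as_matrix())
c=cmd0(); q0=s['joints']
pre=F+151*XC-5*ZC+90*ZC; qt=ik(pre,rest_R(0),q0=[.2,.3,2.2,1.63,.63,2.26])[0]
n=24
for i in range(1,n+1):
    q=q0+(qt-q0)*i/n; p,W=fkt(q); pin=p-151*W[:,1]
    print(i,np.round(c[1].T@(p-c[0])).astype(int).tolist(),np.round(R.from_matrix(c[1].T@W).as_rotvec(degrees=True),1).tolist(),'tcp',np.round(p),'pin',np.round(pin))
E
python3 plan2.py
```

```text
1 [-3, 1, 3] [1.1, -0.5, 8.4] tcp [443. 299. 249.] pin [453. 438. 306.]
2 [-6, 3, 6] [2.1, -1.2, 16.8] tcp [441. 298. 245.] pin [472. 433. 307.]
3 [-9, 4, 9] [3.0, -1.9, 25.2] tcp [439. 298. 242.] pin [490. 425. 306.]
4 [-11, 5, 11] [3.9, -2.6, 33.6] tcp [437. 298. 239.] pin [508. 414. 304.]
5 [-13, 6, 13] [4.7, -3.5, 42.1] tcp [436. 297. 236.] pin [525. 401. 300.]
6 [-15, 8, 15] [5.5, -4.4, 50.5] tcp [434. 297. 233.] pin [540. 386. 294.]
7 [-16, 9, 17] [6.2, -5.4, 59.0] tcp [433. 296. 230.] pin [553. 369. 287.]
8 [-18, 10, 19] [6.8, -6.5, 67.4] tcp [432. 296. 228.] pin [564. 350. 278.]
9 [-19, 11, 21] [7.4, -7.7, 75.9] tcp [432. 295. 226.] pin [573. 331. 267.]
10 [-20, 13, 23] [7.9, -8.9, 84.4] tcp [431. 294. 224.] pin [578. 310. 256.]
11 [-20, 14, 24] [8.4, -10.3, 92.9] tcp [431. 293. 222.] pin [580. 290. 243.]
12 [-21, 16, 25] [8.8, -11.7, 101.3] tcp [431. 292. 220.] pin [580. 270. 229.]
13 [-21, 18, 27] [9.1, -13.2, 109.8] tcp [431. 291. 218.] pin [576. 250. 215.]
14 [-21, 19, 28] [9.4, -14.8, 118.3] tcp [432. 290. 217.] pin [570. 232. 200.]
15 [-21, 21, 29] [9.6, -16.6, 126.7] tcp [432. 288. 215.] pin [561. 215. 186.]
16 [-20, 24, 30] [9.8, -18.5, 135.1] tcp [433. 287. 213.] pin [549. 200. 171.]
17 [-20, 26, 30] [9.8, -20.5, 143.6] tcp [434. 285. 212.] pin [535. 187. 158.]
18 [-19, 28, 31] [9.8, -22.6, 152.0] tcp [435. 283. 211.] pin [518. 176. 145.]
19 [-18, 31, 32] [9.7, -24.9, 160.3] tcp [436. 280. 209.] pin [501. 168. 133.]
20 [-17, 34, 32] [9.4, -27.5, 168.6] tcp [437. 278. 208.] pin [482. 162. 122.]
21 [-16, 37, 33] [9.1, -30.2, 176.9] tcp [439. 275. 207.] pin [462. 159. 113.]
22 [-14, 41, 33] [-7.9, 30.3, -168.8] tcp [441. 272. 205.] pin [442. 159. 105.]
23 [-13, 44, 33] [-6.6, 30.2, -160.2] tcp [442. 269. 204.] pin [422. 162. 100.]
24 [-11, 48, 34] [-5.5, 30.1, -151.5] tcp [444. 265. 203.] pin [403. 167.  96.]
```

>>> arm_command --motion '[-1,-3,1,3,1.1,-0.5,8.4,-1,-6,3,6,2.1,-1.2,16.8,-1,-9,4,9,3,-1.9,25.2,-1,-11,5,11,3.9,-2.6,33.6,-1,-13,6,13,4.7,-3.5,42,-1,-15,8,15,5.5,-4.4,50.5,-1,-16,9,17,6.2,-5.4,59,-1,-18,10,19,6.8,-6.5,67.4,-1,-19,11,21,7.4,-7.7,76,-1,-20,13,23,7.9,-9,84.4,-1,-20,14,24,8.4,-10.3,93,-1,-21,16,25,8.8,-11.7,101.3,-1,-21,18,27,9.1,-13.2,110,-1,-21,19,28,9.4,-14.8,118.3,-1,-21,21,29,9.6,-16.6,126.7,-1,-20,24,30,9.8,-18.5,135,-1,-20,26,30,9.8,-20.5,143.6,-1,-19,28,31,9.8,-22.6,152,-1,-19,28,31,9.8,-22.6,152]'

```text
t: 13.0
eef_pos: [434.2, 283.0, 210.7]
tcp_rot: [2.62, 0.496, -2.743]
ft_force: [0.1, 0.4, -1.8]
opening: 0.187
```

```bash
python3 - <<'E'
from kin import *
applied([-19,28,31,9.8,-22.6,152])
c=cmd0()
for k in (90,):
    tgt(F+151*XC-5*ZC+k*ZC,rest_R(0))
    s=rest_R(0)
p,d=snap('wrist','w3.png')
q=env.spot_point('wrist','key_pin'); print([ (x['location'],x['confidence']) for x in q])
E
```

```text
t 13.0 cmd [434.5 283.1 210.8] meas [434.2 283.  210.7] angerr [-0.08 -0.05 -0.15] F [ 0.1  0.4 -1.8] op 0.187 q [0.125 0.282 2.161 1.114 0.718 1.85 ]
shift [  2.1 -21.3  -3.1] turn [-2.93 -5.7  51.45] rows>= 6.0
[]
```

View pics/w3.png

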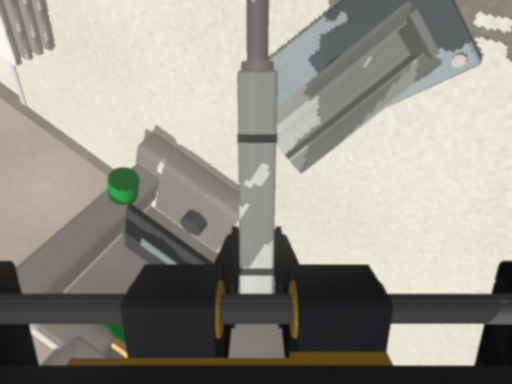

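The arm tracks the model and the key is still straight in the jaws, with the channel swinging into line at the upper right. Going on to the pre-place pose.

>>> arm_command --motion '[-1,0,-4,-1,-0.5,-1,8.5,-1,1,-8,-1,-1,-2,17,-1,1,-11,-2,-1.5,-3,25.5,-1,1,-14,-2,-2,-4,34,-1,2,-18,-3,-2.5,-5,43,-1,2,-21,-3,-2.9,-5.7,51.4,-1,2,-21,-3,-2.9,-5.7,51.4,-1,2,-21,-3,-2.9,-5.7,51.4]'

```text
t: 13.9
eef_pos: [443.6, 265.9, 203.4]
tcp_rot: [2.355, 0.006, 2.753]
ft_force: [-1.0, 0.1, -1.3]
opening: 0.19
```

```bash
python3 - <<'E'
from kin import *
applied([2,-21,-3,-2.9,-5.7,51.4])
p,d=snap('wrist','w4.png')
for s,k in ((151,0),(153,2),(153,15)): tgt(F+s*XC+(k-5)*ZC,rest_R(0))
for n in ('rest_foot','key_pin'):
  for q in env.spot_point('wrist',n)[:1]: print(n,q)
E
```

```text
t 13.9 cmd [443.9 265.7 203. ] meas [443.6 265.9 203.4] angerr [-0.12 -0.01 -0.42] F [-1.   0.1 -1.3] op 0.19 q [0.06  0.301 2.231 1.341 0.712 2.468]
shift [-0.2 -0.2 89.9] turn [-0.02  0.01  0.05] rows>= 1.8
shift [-0.2  1.8 87.9] turn [-0.02  0.01  0.05] rows>= 1.8
shift [-0.2  1.8 74.9] turn [-0.02  0.01  0.05] rows>= 1.5
```

View pics/w4.png

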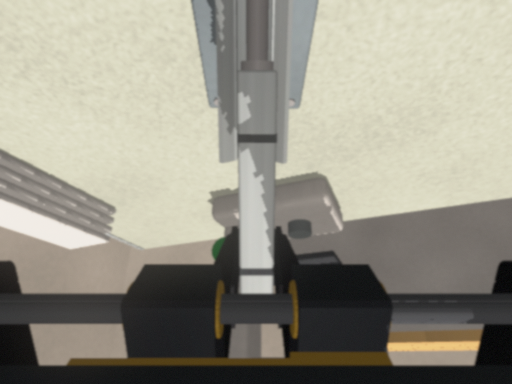

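```bash
python3 - <<'E'
from h import *
p,d=env.read_camera('wrist'); s=env.state()
T=R.from_euler('xyz',s['tcp_rot']).as_matrix(); 
m=np.zeros(d.shape,bool); m[0:215,190:325]=1
X=(cloud('wrist',d,m)-s['eef_pos'])@T   # tool frame
# key
k=X[(X[:,2]>-30)&(X[:,2]<10)]
for y0 in (-40,-80,-130):
    q=k[abs(k[:,1]-y0)<6]; 
    if len(q): print('key y',y0,'x',np.percentile(q[:,0],[2,98]).round(1),'z top',np.percentile(q[:,2],5).round(1))
print('key ymin',k[:,1].min())
c=X[(X[:,2]>60)&(X[:,2]<82)]
for y0 in (-40,-55,-70,-85,-100,-115):
    q=c[abs(c[:,1]-y0)<6]
    if len(q): 
        l=q[(q[:,2]<76)]; print('lips y',y0,np.percentile(l[:,0],[0,1,99,100]).round(1),np.percentile(l[:,2],[1,50]).round(1))
f=X[(X[:,2]>88)&(X[:,2]<100)]; 
print('chan end y',np.percentile(c[:,1],[98,100]))
im=cv2.resize(p[0:215,190:325,::-1],None,fx=2.7,fy=2.7,interpolation=cv2.INTER_CUBIC); cv2.imwrite('pics/w4c.png',im)
E
```

```text
key y -40 x [-6.7 10.6] z top -14.8
key y -80 x [-6.6 10.5] z top -14.9
key ymin -121.2848988834805
lips y -40 [-25.5 -25.3  23.7  23.9] [66.7 69.8]
lips y -55 [-25.4 -25.3  23.5  24. ] [66.2 69.4]
lips y -70 [-25.1 -25.   23.8  23.9] [66.5 69.5]
lips y -85 [-25.3 -25.1  24.1  24.2] [66.2 69.5]
lips y -100 [-25.2 -24.7  24.2  24.4] [66.4 70. ]
lips y -115 [-24.9 -24.8  24.3  24.5] [66.3 70.1]
chan end y [-35.34666749 -32.30932055]
```

View pics/w4c.png

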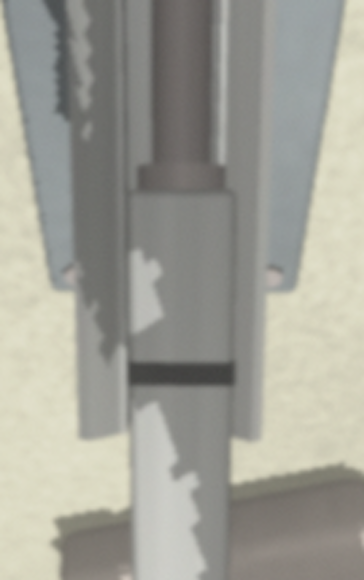

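Relative to the key, the channel sits about 2.7 mm to -x in the tool frame. I'll descend with that correction and keep 4 mm short of the stop.

>>> arm_command --motion '[-1,-2.7,4,30,0,0,0,-1,-2.7,4,60,0,0,0,-1,-2.7,4,72,0,0,0,-1,-2.7,4,78,0,0,0,-1,-2.7,4,78,0,0,0,-1,-2.7,4,78,0,0,0]'

```text
t: 14.7
eef_pos: [468.3, 318.0, 151.4]
tcp_rot: [2.354, 0.002, 2.747]
ft_force: [0.4, 0.0, -1.7]
opening: 0.188
```

```bash
cat > st.py <<'E'
from kin import *
import sys
applied([float(x) for x in sys.argv[1].split(',')])
s=env.state(); T=R.from_euler('xyz',s['tcp_rot']).as_matrix(); print('F tool',np.round(T.T@s['ft_force'],1),'M tool',np.round(T.T@s['moment'],2))
r=(s['eef_pos']-F)@np.c_[XC,YC,ZC]; print('TCP in channel',np.round(r,1))
if len(sys.argv)>2: snap('wrist',sys.argv[2])
E
python3 st.py " -2.7,4,78,0,0,0" w5.png
```

```text
t 14.7 cmd [468.7 318.1 150.6] meas [468.3 318.  151.4] angerr [-0.14 -0.06 -0.02] F [ 0.4  0.  -1.7] op 0.188 q [0.184 0.45  2.195 1.58  0.634 2.306]
F tool [-0.4 -1.1  1.4] M tool [0.51 0.08 0.08]
TCP in channel [155.6  -2.1   7.7]
```

View pics/w5.png

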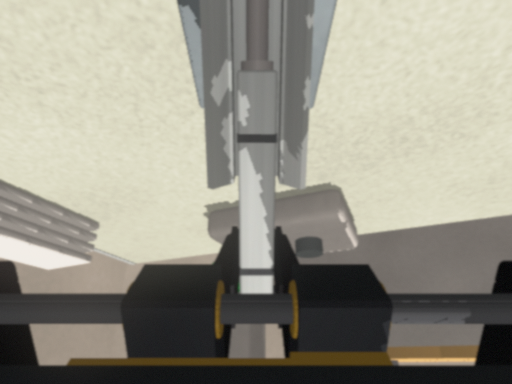

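Key centred between the lips (207–306, key at 257). Lowering gently to the floor.

>>> arm_command --motion '[-1,0,0,5,0,0,0,-1,0,0,8,0,0,0,-1,0,0,10,0,0,0,-1,0,0,11,0,0,0,-1,0,0,12,0,0,0,-1,0,0,12,0,0,0,-1,0,0,12,0,0,0]'

```text
t: 15.45
eef_pos: [471.5, 326.0, 142.6]
tcp_rot: [2.354, 0.001, 2.747]
ft_force: [-0.3, -1.2, 1.0]
opening: 0.188
```

```bash
python3 st.py "0,0,12,0,0,0"; python3 -c "
from h import *
for i in range(3):
    env.read_camera('wrist'); s=env.state(); T=R.from_euler('xyz',s['tcp_rot']).as_matrix(); print(np.round(T.T@s['ft_force'],1),np.round((s['eef_pos']-F)@np.c_[XC,YC,ZC],1))"
```

```text
t 15.45 cmd [472.  326.  142.2] meas [471.5 326.  142.6] angerr [-0.13 -0.06  0.03] F [-0.3 -1.2  1. ] op 0.188 q [0.201 0.473 2.189 1.618 0.627 2.278]
F tool [-0.2 -0.2 -1.5] M tool [0.57 0.12 0.13]
TCP in channel [155.4  -2.1  -4.6]
[ 0.3 -0.4 -0.8] [155.4  -2.1  -4.6]
[ 0.6 -0.4 -1. ] [155.4  -2.1  -4.7]
[ 0.1 -0.9 -2.7] [155.4  -2.1  -4.7]
```

>>> arm_command --motion '[-1,0,-2,0,0,0,0,-1,0,-3,0.5,0,0,0,-1,0,-4,0.5,0,0,0,-1,0,-4,0.5,0,0,0]'

```text
t: 16.0
eef_pos: [471.0, 323.9, 140.1]
tcp_rot: [2.352, 0.002, 2.747]
ft_force: [-2.0, -2.5, 8.4]
opening: 0.184
```

```bash
python3 st.py "0,-4,0.5,0,0,0" w6.png
```

```text
t 16.0 cmd [471.  323.7 139. ] meas [471.  323.9 140.1] angerr [-0.24 -0.08  0.01] F [-2.  -2.5  8.4] op 0.184 q [0.196 0.478 2.194 1.63  0.631 2.258]
F tool [ 0.9  3.7 -8.1] M tool [-0.25  0.25  0.13]
TCP in channel [152.2  -2.4  -4.9]
```

>>> arm_command --motion '[-1,0,-1,0,0,0,0,-1,0,-1.5,0,0,0,0,-1,0,-1.5,0,0,0,0]'

```text
t: 16.35
eef_pos: [470.7, 323.0, 139.2]
tcp_rot: [2.352, 0.002, 2.747]
ft_force: [-1.9, -2.7, 9.3]
opening: 0.187
```

```bash
python3 st.py "0,-1.5,0,0,0,0"
```

```text
t 16.35 cmd [470.6 322.7 137.9] meas [470.7 323.  139.2] angerr [-0.25 -0.09  0.  ] F [-1.9 -2.7  9.3] op 0.187 q [0.194 0.48  2.197 1.634 0.632 2.251]
F tool [ 0.7  4.3 -8.8] M tool [-0.21  0.14  0.17]
TCP in channel [150.8  -2.5  -4.9]
```

>>> arm_command --motion '[-1,0,-1,-0.4,0,0,0,-1,0,-1.5,-0.4,0,0,0,-1,0,-1.5,-0.4,0,0,0]'

```text
t: 16.65
eef_pos: [470.6, 322.4, 138.8]
tcp_rot: [2.35, 0.002, 2.747]
ft_force: [1.7, 3.9, 8.0]
opening: 0.187
```

```bash
python3 st.py "0,-1.5,-0.4,0,0,0"
```

```text
t 16.65 cmd [470.1 321.5 137.1] meas [470.6 322.4 138.8] angerr [-0.35 -0.07 -0.02] F [1.7 3.9 8. ] op 0.187 q [0.192 0.481 2.198 1.637 0.635 2.245]
F tool [-0.1  8.7 -2.6] M tool [-1.18  0.14  0.14]
TCP in channel [150.2  -2.6  -4.7]
```

>>> arm_command --motion '[-1,0,-1,0,0,0,0,-1,0,-1.5,0,0,0,0,-1,0,-1.5,0,0,0,0]'

```text
t: 16.95
eef_pos: [470.8, 322.3, 138.8]
tcp_rot: [2.347, 0.002, 2.748]
ft_force: [2.8, 10.3, 13.3]
opening: 0.188
```

```bash
python3 st.py "0,-1.5,0,0,0,0"
```

```text
t 16.95 cmd [469.7 320.5 136.1] meas [470.8 322.3 138.8] angerr [-0.53 -0.07 -0.06] F [ 2.8 10.3 13.3] op 0.188 q [0.19  0.482 2.199 1.642 0.638 2.238]
F tool [ 1.4 16.9 -1.8] M tool [-2.32  0.22  0.27]
TCP in channel [150.1  -2.8  -4.7]
```

Pin is on the stop (axial force rose from 4 to 17 N at 150.1 mm). Easing off, releasing and backing out.

>>> arm_command --motion '[-1,0,1.2,0,0,0,0,-1,0,1.2,0,0,0,0,0.1,0,1.2,0,0,0,0,0.1,0,1.2,0,0,0,0,0.1,0,1.2,0,0,0,0,0.1,0,1.2,0,0,0,0,0.1,0,1.2,-30,0,0,0,0.1,0,1.2,-70,0,0,0,0.1,0,1.2,-110,0,0,0,0.1,0,1.2,-110,0,0,0]'

```text
t: 17.95
eef_pos: [439.5, 247.7, 217.5]
tcp_rot: [2.353, 0.005, 2.745]
ft_force: [0.4, 0.3, -0.0]
opening: 0.55
```

```bash
python3 st.py "0,1.2,-110,0,0,0" w7.png; cat >> h.py <<'E'
F=F-0.9*XC-2.6*YC+0.2*ZC   # corrected by touch
E
```

```text
t 17.95 cmd [440.1 249.5 214.7] meas [439.5 247.7 217.5] angerr [-0.19 -0.28 -0.04] F [ 0.4  0.3 -0. ] op 0.55 q [0.012 0.262 2.234 1.277 0.746 2.511]
F tool [-0.3  0.3  0.3] M tool [0.39 0.05 0.1 ]
TCP in channel [148.5  -2.6 108.1]
```

View pics/w7.png

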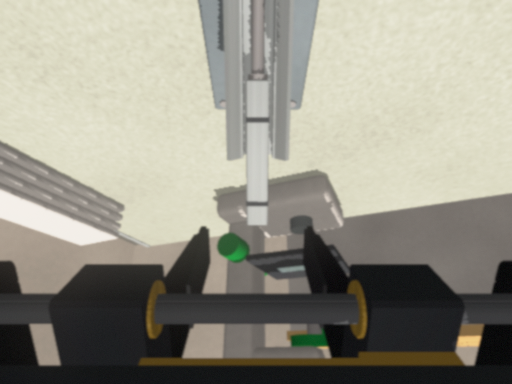

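```bash
cat > t2.py <<'E'
from kin import *
FLIP=np.diag([-1,-1,1.]); RC=np.c_[XC,YC,ZC]
cup0=np.array([484-34,-249-34,64.]); cup1=np.array([484-48,-249,64.])
for th in (60,70,80):
  for nm,fl in (('A',np.eye(3)),('B',FLIP)):
    M=rest_R(th)@fl; p=F+148*XC+19*M[:,2]
    q=ik(p,M,n=12); print(th,nm,'rest',np.round(p),[np.round(s,2).tolist() for s in q if abs(s[0])<1.5])
    for beta in (22,202,-23,67,157,247):
        b=np.radians(beta); Zk=np.array([np.cos(b),np.sin(b),0]); Xk=Z_; RK=np.c_[Xk,np.cross(Zk,Xk),Zk]
        T=RK@RC.T
        for nm2,c in (('c0',cup0),('c1',cup1)):
            pp=c+T@(p-F); MM=T@M
            s=[np.round(x,2).tolist() for x in ik(pp,MM,n=8) if abs(x[0])<2]
            print('    beta',beta,nm2,np.round(pp),s)
E
python3 t2.py
```

```text
60 A rest [467. 313. 122.] [[0.55, 0.6, 1.67, -0.17, 1.09, -2.1]]
    beta 22 c0 [ 441. -287.  196.] [[-0.5, 0.53, 1.65, -0.41, 1.33, 0.86]]
    beta 22 c1 [ 427. -253.  196.] [[-0.46, 0.5, 1.71, -0.4, 1.32, 0.9]]
    beta 202 c0 [ 459. -279.  196.] []
    beta 202 c1 [ 445. -245.  196.] []
    beta -23 c0 [ 441. -279.  196.] [[-0.63, 0.59, 1.54, -0.11, 1.53, 1.38]]
    beta -23 c1 [ 427. -245.  196.] [[-0.6, 0.55, 1.61, -0.1, 1.49, 1.41]]
    beta 67 c0 [ 446. -292.  196.] [[-0.45, 0.42, 1.86, -0.66, 0.95, 0.37]]
    beta 67 c1 [ 432. -258.  196.] [[-0.4, 0.39, 1.92, -0.66, 0.95, 0.43]]
    beta 157 c0 [ 459. -287.  196.] []
    beta 157 c1 [ 445. -253.  196.] []
    beta 247 c0 [ 454. -274.  196.] [[-0.9, 0.47, 1.77, 0.49, 1.21, 2.4]]
    beta 247 c1 [ 440. -240.  196.] [[-0.88, 0.43, 1.85, 0.5, 1.17, 2.39]]
60 B rest [467. 313. 122.] [[0.55, 0.6, 1.67, -0.17, 1.09, 1.04]]
    beta 22 c0 [ 441. -287.  196.] [[-0.5, 0.53, 1.65, -0.41, 1.33, -2.28]]
    beta 22 c1 [ 427. -253.  196.] [[-0.46, 0.5, 1.71, -0.4, 1.32, -2.24]]
    beta 202 c0 [ 459. -279.  196.] [[-0.92, 0.35, 1.99, 0.74
[... 3279 characters left out ...]
250.  193.] []
    beta 202 c0 [ 453. -282.  193.] [[-0.76, 0.36, 1.87, 0.21, 0.85, 0.29]]
    beta 202 c1 [ 439. -248.  193.] [[-0.73, 0.31, 1.94, 0.22, 0.82, 0.31]]
    beta -23 c0 [ 447. -282.  193.] [[-0.66, 0.45, 1.71, -0.05, 1.15, -1.81]]
    beta -23 c1 [ 433. -248.  193.] [[-0.63, 0.41, 1.78, -0.04, 1.12, -1.78]]
    beta 67 c0 [ 449. -286.  193.] []
    beta 67 c1 [ 435. -252.  193.] []
    beta 157 c0 [ 453. -284.  193.] [[-0.71, 0.33, 1.92, 0.08, 0.73, 1.21]]
    beta 157 c1 [ 439. -250.  193.] [[-0.67, 0.29, 1.98, 0.07, 0.7, 1.25]]
    beta 247 c0 [ 451. -280.  193.] [[-0.76, 0.4, 1.8, 0.19, 1.01, -0.47]]
    beta 247 c1 [ 437. -246.  193.] [[-0.73, 0.36, 1.87, 0.2, 0.98, -0.45]]
```

```bash
cat > plan3.py <<'E'
from kin import *
FLIP=np.diag([-1,-1,1.]); RC=np.c_[XC,YC,ZC]
s=env.state(); print(s['eef_pos'])
setcmd(s['eef_pos'],R.from_euler('xyz',s['tcp_rot']).as_matrix())
c=cmd0(); q0=s['joints']
M=rest_R(70)@FLIP; p=F+148*XC+19*M[:,2]; pre=p-100*M[:,2]
qt=ik(pre,M,q0=[.58,.5,1.58,-.25,1.27,1.1])[0]; print(np.round(qt,2))
n=20
for i in range(1,n+1):
    q=q0+(qt-q0)*i/n; pp,W=fkt(q)
    L=RC.T@(pp-F)
    print(i,np.round(c[1].T@(pp-c[0])).astype(int).tolist(),np.round(R.from_matrix(c[1].T@W).as_rotvec(degrees=True),1).tolist(),'tcp',np.round(pp),'chan',np.round(L),'down',np.round(-W[2,2],2))
E
python3 plan3.py
```

```text
[440.01165676 248.45620476 216.32284911]
[ 0.62  0.62  1.4  -0.23  1.51  1.07]
1 [8, 10, 10] [0.5, 3.8, -9.4] tcp [438. 264. 216.] chan [159.   8.  97.] down 0.71
2 [16, 18, 19] [0.8, 7.7, -18.7] tcp [436. 279. 216.] chan [168.  16.  87.] down 0.72
3 [24, 25, 27] [1.1, 11.7, -27.8] tcp [432. 292. 215.] chan [174.  24.  79.] down 0.74
4 [32, 29, 35] [1.3, 15.8, -36.9] tcp [428. 302. 213.] chan [179.  31.  72.] down 0.75
5 [39, 33, 41] [1.3, 19.9, -45.8] tcp [425. 312. 210.] chan [182.  38.  65.] down 0.77
6 [45, 35, 47] [1.4, 24.1, -54.6] tcp [421. 319. 207.] chan [184.  45.  59.] down 0.79
7 [50, 35, 52] [1.3, 28.5, -63.2] tcp [418. 325. 204.] chan [185.  50.  54.] down 0.81
8 [54, 35, 57] [1.2, 33.0, -71.6] tcp [416. 330. 201.] chan [185.  53.  49.] down 0.84
9 [56, 35, 61] [1.1, 37.6, -79.8] tcp [414. 333. 198.] chan [184.  56.  46.] down 0.86
10 [57, 34, 64] [0.9, 42.4, -87.8] tcp [414. 335. 195.] chan [184.  57.  42.] down 0.88
11 [57, 33, 67] [0.7, 47.4, -95.5] tcp [415. 336. 193.] chan [183.  56.  39.] down 0.9
12 [55, 33, 69] [0.5, 52.6, -103.0] tcp [418. 336. 191.] chan [183.  54.  37.] down 0.91
13 [51, 34, 71] [0.2, 58.0, -110.1] tcp [422. 337. 190.] chan [183.  51.  35.] down 0.93
14 [46, 35, 73] [-0.0, 63.6, -116.9] tcp [427. 337. 190.] chan [184.  46.  33.] down 0.94
15 [40, 37, 74] [-0.2, 69.5, -123.3] tcp [434. 337. 190.] chan [187.  40.  32.] down 0.94
16 [33, 41, 76] [-0.4, 75.7, -129.2] tcp [442. 338. 192.] chan [191.  33.  31.] down 0.95
17 [25, 47, 77] [-0.5, 82.2, -134.6] tcp [451. 339. 196.] chan [196.  25.  30.] down 0.94
18 [17, 54, 78] [-0.6, 89.0, -139.5] tcp [460. 341. 200.] chan [204.  17.  29.] down 0.94
19 [9, 63, 78] [-0.5, 96.1, -143.8] tcp [471. 344. 206.] chan [213.   8.  28.] down 0.92
20 [0, 75, 79] [0.4, -103.4, 147.2] tcp [482. 349. 214.] chan [224.   0.  28.] down 0.91
```

```bash
sed -i 's|q=q0+(qt-q0)\*i/n; pp,W=fkt(q)|q=q0+(qt-q0)*i/n; q[1]-=0.32*np.sin(np.pi*i/n); pp,W=fkt(q)|' plan3.py; sed -i 's/n=20/n=22/' plan3.py; python3 plan3.py
```

```text
[440.01165676 248.45620476 216.32284911]
[ 0.62  0.62  1.4  -0.23  1.51  1.07]
1 [8, 23, -6] [-0.5, 1.7, -10.2] tcp [437. 263. 237.] chan [172.   8. 112.] down 0.7
2 [17, 45, -13] [-0.9, 3.4, -20.3] tcp [433. 276. 257.] chan [194.  17. 119.] down 0.7
3 [27, 64, -20] [-1.0, 5.1, -30.3] tcp [427. 288. 276.] chan [213.  27. 126.] down 0.71
4 [37, 81, -27] [-1.0, 6.9, -40.1] tcp [420. 298. 293.] chan [230.  37. 134.] down 0.72
5 [46, 95, -35] [-0.8, 8.8, -49.6] tcp [413. 306. 308.] chan [245.  46. 141.] down 0.73
6 [55, 107, -42] [-0.5, 10.8, -58.8] tcp [407. 312. 322.] chan [256.  55. 148.] down 0.75
7 [63, 117, -48] [0.1, 13.1, -67.8] tcp [401. 318. 333.] chan [266.  63. 154.] down 0.77
8 [69, 124, -53] [0.7, 15.7, -76.3] tcp [396. 321. 341.] chan [273.  69. 159.] down 0.8
9 [73, 129, -56] [1.5, 18.6, -84.6] tcp [392. 324. 348.] chan [278.  73. 163.] down 0.83
10 [75, 133, -58] [2.3, 21.9, -92.4] tcp [391. 326. 351.] chan [282.  75. 165.] down 0.85
11 [75, 134, -58] [3.1, 25.7, -99.8] tcp [391. 327. 352.] chan [283.  76. 164.] down 0.88
12 [74, 134, -56] [3.9, 30.1, -106.8] tcp [393. 3
[... 240 characters left out ...]
] [5.5, 46.4, -125.0] tcp [410. 330. 330.] chan [274.  59. 142.] down 0.97
16 [52, 120, -24] [5.7, 53.0, -130.0] tcp [418. 331. 318.] chan [269.  52. 131.] down 0.98
17 [43, 114, -11] [5.5, 60.2, -134.5] tcp [428. 332. 304.] chan [263.  43. 117.] down 0.99
18 [35, 107, 5] [5.0, 67.9, -138.5] tcp [438. 334. 289.] chan [256.  34. 102.] down 0.99
19 [26, 99, 21] [4.1, 76.2, -141.7] tcp [449. 337. 271.] chan [248.  26.  85.] down 0.98
20 [17, 91, 40] [3.0, 84.9, -144.4] tcp [460. 340. 253.] chan [240.  17.  67.] down 0.96
21 [8, 83, 59] [1.4, 94.0, -146.3] tcp [471. 344. 233.] chan [232.   8.  48.] down 0.94
22 [0, 75, 79] [0.4, -103.4, 147.2] tcp [482. 349. 214.] chan [224.   0.  28.] down 0.91
```

>>> arm_command --motion '[0.1,8,23,-6,-0.5,1.7,-10,0.1,17,45,-13,-0.9,3.4,-20,0.1,27,64,-20,-1,5.1,-30,0.1,37,81,-27,-1,6.9,-40,0.1,46,95,-35,-0.8,8.8,-49.6,0.1,55,107,-42,-0.5,10.8,-58.8,0.1,63,117,-48,0,13,-67.8,0.1,69,124,-53,0.7,15.7,-76.3,0.1,73,129,-56,1.5,18.6,-84.6,0.1,75,133,-58,2.3,22,-92.4,0.1,75,134,-58,3.1,25.7,-99.8,0.1,74,134,-56,3.9,30,-106.8,0.1,70,132,-51,4.6,35,-113.3,0.1,65,129,-45,5.2,40.3,-119.4,0.1,59,125,-35,5.5,46.4,-125,0.1,52,120,-24,5.7,53,-130,0.1,43,114,-11,5.5,60.2,-134.5,0.1,35,107,5,5,68,-138.5,0.1,26,99,21,4.1,76.2,-141.7,0.1,26,99,21,4.1,76.2,-141.7]'

```text
t: 20.0
eef_pos: [447.9, 339.4, 265.9]
tcp_rot: [2.927, 0.049, -0.721]
ft_force: [-0.7, -0.6, -0.4]
opening: 0.55
```

```bash
python3 st.py "26,99,21,4.1,76.2,-141.7" w8.png; python3 -c "
from kin import *
FLIP=np.diag([-1,-1,1.]);M=rest_R(70)@FLIP; p=F+148*XC+19*M[:,2]
tgt(p-100*M[:,2],M);tgt(p-60*M[:,2],M);tgt(p,M)"
```

```text
t 20.0 cmd [448.6 336.7 271.6] meas [447.9 339.4 265.9] angerr [-0.57 -0.17 -0.57] F [-0.7 -0.6 -0.4] op 0.55 q [ 0.54   0.446  1.511 -0.02   1.404  1.262]
F tool [-0.1  0.8  0.6] M tool [-0.03 -0.03 -0.01]
TCP in channel [245.8  27.4  80. ]
shift [ 19.  -42.   49.8] turn [-13.55   8.44 -17.51] rows>= 2.8
shift [ 26.2 -33.7  88.2] turn [-13.55   8.44 -17.51] rows>= 2.8
shift [ 36.9 -21.3 145.9] turn [-13.55   8.44 -17.51] rows>= 3.0
```

View pics/w8.png

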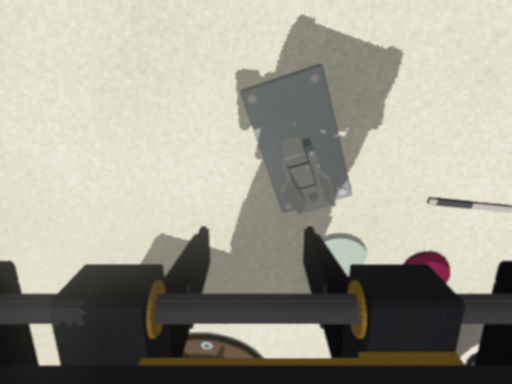

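Key in the rest with its top face at about (293,148), seen from above. Moving to the pre-grasp pose along the slope.

>>> arm_command --motion '[0.1,7,-15,18,-4.5,2.8,-5.8,0.1,13,-30,35,-9,5.6,-11.6,0.1,19,-42,50,-13.5,8.4,-17.5,0.1,19,-42,50,-13.5,8.4,-17.5,0.1,19,-42,50,-13.5,8.4,-17.5,0.1,19,-42,50,-13.5,8.4,-17.5]'

```text
t: 20.65
eef_pos: [480.6, 349.9, 212.8]
tcp_rot: [2.708, 0.003, -0.395]
ft_force: [0.2, -0.4, 0.5]
opening: 0.55
```

```bash
python3 st.py "19,-42,50,-13.5,8.4,-17.5" w9.png; python3 -c "
from kin import *
FLIP=np.diag([-1,-1,1.]);M=rest_R(70)@FLIP; p=F+148*XC+19*M[:,2]
tgt(p-60*M[:,2],M);tgt(p,M)
p,d=env.read_camera('wrist'); s=env.state(); T=R.from_euler('xyz',s['tcp_rot']).as_matrix()
m=np.zeros(d.shape,bool); m[60:230,215:300]=1
X=cloud('wrist',d,m); L=(X-F)@np.c_[XC,YC,ZC]
k=L[(L[:,0]>135)&(L[:,0]<200)&(abs(L[:,2])<16)&(abs(L[:,1])<20)]
print(len(k),np.percentile(k,[2,50,98],axis=0).round(1))
e=k[k[:,0]>172]; print(len(e),np.percentile(e,[2,50,98],axis=0).round(1))
"
```

```text
t 20.65 cmd [481.5 348.8 213.3] meas [480.6 349.9 212.8] angerr [ 0.1  -0.16 -0.05] F [ 0.2 -0.4  0.5] op 0.55 q [ 0.619  0.617  1.399 -0.222  1.504  1.071]
F tool [ 0.4  0.5 -0.3] M tool [ 0.11 -0.03 -0.01]
TCP in channel [224.    1.3  26.7]
shift [ 0.1  0.1 39.8] turn [-0.05  0.03 -0.01] rows>= 0.8
shift [ 0.1  0.1 99.8] turn [-0.05  0.03 -0.01] rows>= 2.0
672 [[161.4  -7.5  -8.6]
 [178.9   1.5   0.2]
 [180.2   9.9   9. ]]
654 [[177.4  -7.5  -8.6]
 [178.9   0.9  -0.2]
 [180.2   9.9   8.2]]
```

View pics/w9.png

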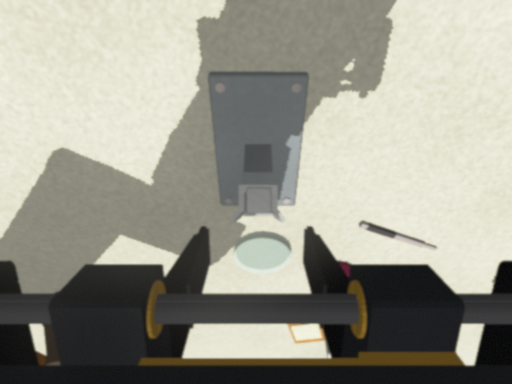

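>>> arm_command --motion '[0.1,0,0,40,0,0,0,0.1,0,0,70,0,0,0,0.1,0,0,90,0,0,0,0.1,0,0,100,0,0,0,0.1,0,0,100,0,0,0,0.1,0,0,100,0,0,0]'

```text
t: 21.35
eef_pos: [465.0, 311.3, 122.4]
tcp_rot: [2.707, 0.002, -0.393]
ft_force: [-0.2, 0.0, -0.2]
opening: 0.551
```

```bash
python3 st.py "0,0,100,0,0,0" w10.png
```

```text
t 21.35 cmd [465.2 309.8 122.7] meas [465.  311.3 122.4] angerr [ 0.04 -0.06 -0.13] F [-0.2  0.  -0.2] op 0.551 q [ 0.586  0.662  1.583 -0.246  1.274  1.096]
F tool [-0.2 -0.1  0.2] M tool [ 0.2   0.01 -0.01]
TCP in channel [130.7   0.9  -7.8]
```

View pics/w10.png

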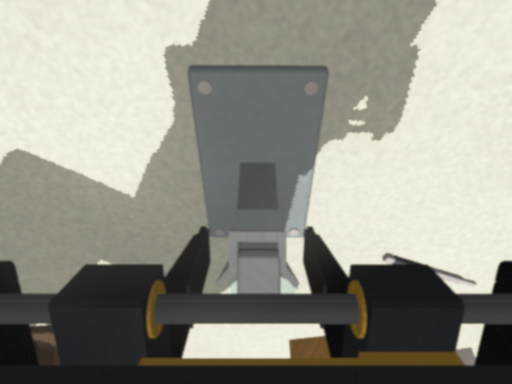

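>>> arm_command --motion '[-1,0.5,0,0,0,0,0,-1,0.5,0,0,0,0,0,-1,0.5,0,0,0,0,0,-1,0.5,0,0,0,0,0,-1,0.5,0,0,0,0,0,-1,0.5,0,0,0,0,0,-1,0.5,0,0,0,0,0]'

```text
t: 22.1
eef_pos: [464.8, 310.7, 121.3]
tcp_rot: [2.705, 0.003, -0.393]
ft_force: [0.0, 1.7, 1.0]
opening: 0.187
```

```bash
python3 st.py "0.5,0,0,0,0,0"; cat > lift.py <<'E'
from kin import *
# plan: lift along ZC then swing to upright above the cup
RC=np.c_[XC,YC,ZC]; s=env.state(); Mm=R.from_euler('xyz',s['tcp_rot']).as_matrix(); pm=s['eef_pos']
json.dump([pm.tolist(),Mm.tolist(),F.tolist()],open('grasp.json','w'))
setcmd(*cmd0())
p1=cmd0()[0]+45*ZC; tgt(p1,cmd0()[1]); p2=p1+np.array([0,0,80]); tgt(p2,cmd0()[1])
E
python3 lift.py
```

```text
t 22.1 cmd [465.7 309.6 122.7] meas [464.8 310.7 121.3] angerr [-0.07 -0.1  -0.18] F [0.  1.7 1. ] op 0.187 q [ 0.585  0.664  1.584 -0.247  1.273  1.095]
F tool [-0.6 -1.  -1.6] M tool [ 0.1  -0.09 -0.06]
TCP in channel [129.4   0.8  -8.2]
shift [ -0.   42.3 -15.4] turn [0. 0. 0.] rows>= 0.9
shift [ -0.  76. -88.] turn [0. 0. 0.] rows>= 2.3
```

>>> arm_command --motion '[-1,0,14,-5,0,0,0,-1,0,28,-10,0,0,0,-1,0,42,-15,0,0,0,-1,0,60,-55,0,0,0,-1,0,76,-88,0,0,0,-1,0,76,-88,0,0,0]'

```text
t: 22.7
eef_pos: [453.9, 281.2, 238.1]
tcp_rot: [2.711, -0.001, -0.393]
ft_force: [-0.1, -0.2, -1.6]
opening: 0.188
```

```bash
python3 st.py "0,76,-88,0,0,0"; cat > plan4.py <<'E'
from kin import *
RC=np.c_[XC,YC,ZC]; pm,Mm,Fg=[np.array(x) for x in json.load(open('grasp.json'))]
def upright(pin,beta):
    b=np.radians(beta); Zk=np.array([np.cos(b),np.sin(b),0]); RK=np.c_[Z_,np.cross(Zk,Z_),Zk]; T=RK@RC.T
    return np.array(pin)+T@(pm-Fg),T@Mm
if __name__=='__main__':
    c=cmd0(); q0=env.state()['joints']
    pt,Mt=upright([450,-283,180],202); qt=ik(pt,Mt,q0=[-.84,.34,1.94,.47,.8,.03])[0]; print(np.round(qt,2))
    n=20
    for i in range(1,n+1):
        q=q0+(qt-q0)*i/n; pp,W=fkt(q)
        pin=pp+W@(Mm.T@(Fg-pm)); top=pp+W@(Mm.T@(Fg+180*XC-pm))
        print(i,np.round(c[1].T@(pp-c[0])).astype(int).tolist(),np.round(R.from_matrix(c[1].T@W).as_rotvec(degrees=True),1).tolist(),'tcp',np.round(pp),'pin',np.round(pin),'top',np.round(top[2]))
E
python3 plan4.py
```

```text
t 22.7 cmd [453.5 280.3 234.5] meas [453.9 281.2 238.1] angerr [ 0.27  0.13 -0.05] F [-0.1 -0.2 -1.6] op 0.188 q [ 0.556  0.499  1.549 -0.248  1.455  1.023]
F tool [-0.  -0.4  1.5] M tool [ 0.27  0.   -0.03]
TCP in channel [189.8  -0.5  96.7]
[-0.84  0.21  1.77  0.38  1.07  0.18]
1 [22, 18, 3] [2.4, -2.3, 1.4] tcp [467. 255. 239.] pin [426. 171. 150.] top 282.0
2 [43, 37, 10] [4.6, -4.5, 3.0] tcp [479. 229. 241.] pin [434. 151. 148.] top 284.0
3 [62, 56, 17] [6.9, -6.4, 4.7] tcp [489. 203. 242.] pin [441. 130. 146.] top 287.0
4 [81, 76, 24] [9.3, -8.1, 6.4] tcp [498. 176. 244.] pin [448. 110. 145.] top 290.0
5 [99, 97, 32] [11.8, -9.6, 8.3] tcp [506. 149. 247.] pin [454.  89. 144.] top 293.0
6 [116, 119, 39] [14.4, -10.8, 10.2] tcp [513. 121. 249.] pin [459.  68. 143.] top 296.0
7 [131, 141, 46] [16.9, -11.7, 12.3] tcp [518.  93. 252.] pin [465.  47. 143.] top 300.0
8 [146, 165, 54] [19.5, -12.4, 14.4] tcp [522.  65. 255.] pin [469.  25. 144.] top 303.0
9 [160, 189, 62] [22.0, -12.8, 16.6] tcp [525.  37. 258.] pin [473.   2. 144.] top 307.0
10 [172, 214, 69] [24.5, -13.0, 19.0] tcp [
[... 290 characters left out ...]
[482. -93. 151.] top 324.0
14 [209, 320, 101] [33.7, -11.2, 29.0] tcp [ 518. -107.  278.] pin [ 481. -118.  154.] top 329.0
15 [214, 349, 109] [35.6, -10.1, 31.8] tcp [ 512. -137.  283.] pin [ 480. -144.  157.] top 334.0
16 [219, 378, 117] [37.4, -8.9, 34.5] tcp [ 505. -166.  288.] pin [ 477. -171.  161.] top 339.0
17 [221, 407, 125] [39.0, -7.4, 37.4] tcp [ 495. -194.  293.] pin [ 473. -198.  165.] top 344.0
18 [222, 437, 133] [40.4, -5.8, 40.3] tcp [ 484. -223.  298.] pin [ 467. -226.  170.] top 349.0
19 [221, 468, 141] [41.6, -4.0, 43.2] tcp [ 472. -251.  304.] pin [ 460. -254.  175.] top 355.0
20 [219, 499, 149] [42.6, -2.0, 46.2] tcp [ 457. -279.  309.] pin [ 450. -283.  180.] top 360.0
```

>>> arm_command --motion '[-1,22,18,3,2.4,-2.3,1.4,-1,43,37,10,4.6,-4.5,3,-1,62,56,17,6.9,-6.4,4.7,-1,81,76,24,9.3,-8.1,6.4,-1,99,97,32,11.8,-9.6,8.3,-1,116,119,39,14.4,-10.8,10.2,-1,131,141,46,16.9,-11.7,12.3,-1,146,165,54,19.5,-12.4,14.4,-1,160,189,62,22,-12.8,16.6,-1,172,214,69,24.5,-13,19,-1,183,239,77,27,-12.9,21.4,-1,193,266,85,29.3,-12.5,23.8,-1,201,293,93,31.6,-12,26.4,-1,209,320,101,33.7,-11.2,29,-1,214,349,109,35.6,-10.1,31.8,-1,219,378,117,37.4,-8.9,34.5,-1,221,407,125,39,-7.4,37.4,-1,221,468,141,41.6,-4,43.2,-1,219,499,149,42.6,-2,46.2,-1,219,499,149,42.6,-2,46.2]'

```text
t: 24.7
eef_pos: [455.5, -282.3, 308.6]
tcp_rot: [-2.795, 0.0, -1.187]
ft_force: [0.7, -0.3, -1.6]
opening: 0.186
```

```bash
python3 st.py "219,499,149,42.6,-2,46.2"; cat > m6.py <<'E'
from h import *
for c in ('wrist','side','scene'):
    p,d=snap(c,c+'_m6.png')
    for n,z in (('cup',69),('pointer',68),('key_pin',180)):
        for q in env.spot_point(c,n)[:1]: print(c,n,np.round(q['location'],1),round(q['confidence'],2),np.round(onz(c,q['location'],z),1))
print(env.state()['eef_pos'],env.state()['t'])
E
python3 m6.py
```

```text
t 24.7 cmd [ 457.5 -279.6  309.8] meas [ 455.5 -282.3  308.6] angerr [-0.16  0.12  0.26] F [ 0.7 -0.3 -1.6] op 0.186 q [-0.844  0.213  1.774  0.375  1.064  0.175]
F tool [0.6 0.  1.7] M tool [-0.4   0.01  0.  ]
TCP in channel [-127.7 -218.5  514. ]
wrist cup [261.  221.5] 0.63 [ 460.  -282.4   69. ]
wrist pointer [257.3 127.7] 0.75 [ 570.2 -231.5   68. ]
wrist key_pin [256.3 237.7] 0.72 [ 449.6 -279.8  180. ]
side cup [273.9 313.2] 0.68 [ 450.5 -289.7   69. ]
side pointer [311.3 272. ] 0.76 [ 562.5 -246.5   68. ]
side key_pin [154.2 186.1] 0.43 [365.8  15.8 180. ]
scene cup [216.7 119.8] 0.78 [ 457.8 -288.9   69. ]
scene pointer [196.6 149.6] 0.58 [ 575.9 -228.3   68. ]
scene key_pin [216.6  90.7] 0.72 [ 445.1 -293.5  180. ]
[ 458.71194343 -278.15773571  308.274867  ] 25.3
```

View pics/wrist_m6.png

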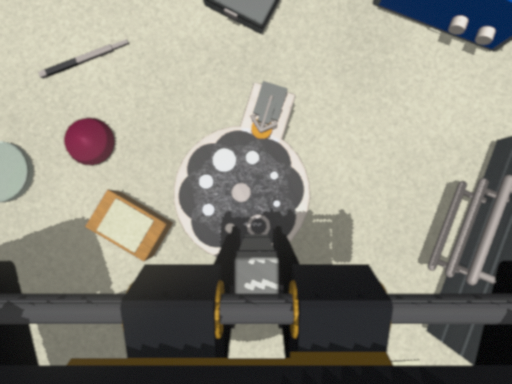

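View pics/side_m6.png

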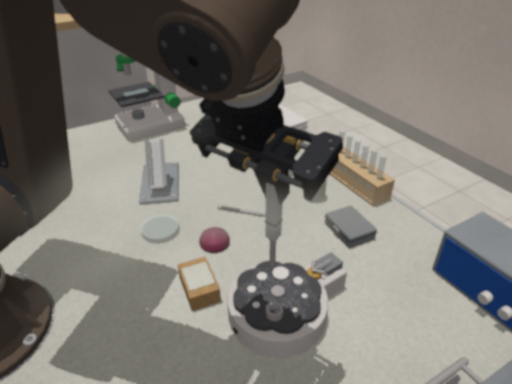

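```bash
cat > discfit.py <<'E'
from h import *
from scipy.optimize import least_squares
def fit(c,fn,box):
    im=cv2.imread('pics/'+fn); x0,y0,x1,y1=box; g=cv2.cvtColor(im,cv2.COLOR_BGR2GRAY)[y0:y1,x0:x1]
    big=cv2.resize(g,None,fx=6,fy=6,interpolation=cv2.INTER_CUBIC)
    _,b=cv2.threshold(big,TH,255,0); n,lab,st,cen=cv2.connectedComponentsWithStats(b)
    out=[]
    for i in range(1,n):
        if 30<st[i,4]<30000: 
            q=(cen[i]+.5)/6-.5+[x0,y0]; w=onz(c,q,62); out.append((np.round(q,1),st[i,4]/36,w[:2]))
    return out
import sys
TH=int(sys.argv[4]) if len(sys.argv)>4 else 140
box=list(map(int,sys.argv[3].split(',')))
o=fit(sys.argv[1],sys.argv[2],box)
cen=np.array([480.,-250])
for q,a,w in o: print(q,round(a,1),np.round(w,1),'r',round(np.hypot(*(w-cen)),1),'az',round(np.degrees(np.arctan2(*(w-cen)[::-1])),1))
W=np.array([w for q,a,w in o if a>1.5]);
def res(P):
    r=W-P[:2]; ang=np.arctan2(r[:,1],r[:,0])-P[2]; k=np.round(ang/(np.pi/4)); t=P[2]+k*np.pi/4
    e=np.c_[P[0]+48*np.cos(t),P[1]+48*np.sin(t)]-W; d0=np.linalg.norm(r,axis=1,keepdims=True)
    return (e*np.where(d0<30,0,1)).ravel()
best=min((least_squares(res,[W[:,0].mean()+dx,W[:,1].mean()+dy,a],loss='soft_l1') for dx in(-10,0,10) for dy in (-10,0,10) for a in (0,.2,.4,.6)),key=lambda s:s.cost)
print('centre',best.x[:2].round(1),'phase deg',np.degrees(best.x[2]).round(1),'cost',best.cost)
E
python3 discfit.py wrist wrist_m6.png 190,140,295,218 170; python3 discfit.py side side0.png 235,262,322,322 150; python3 discfit.py scene scene0.png 190,117,246,156 150
```

```text
[198.6 144.1] 181.1 [ 523.7 -168.3] r 92.7 az 61.9
[288.9 149. ] 228.8 [ 562.5 -279.6] r 87.7 az -19.7
[223.9 159.6] 430.5 [ 517.4 -206.6] r 57.3 az 49.3
[251.9 157.1] 141.3 [ 534.3 -239. ] r 55.4 az 11.4
[273.7 175. ] 48.9 [ 523.4 -274.2] r 49.7 az -29.1
[205.6 181.1] 159.5 [ 482.5 -195.5] r 54.6 az 87.4
[240.6 192.1] 240.6 [ 486.6 -242.9] r 9.7 az 47.0
[276.3 203.2] 31.4 [ 490.9 -291.1] r 42.5 az -75.2
[207.9 209.3] 113.3 [ 449.9 -212.3] r 48.2 az 128.6
[257.  216.1] 10.1 [ 466.1 -274.4] r 28.1 az -119.7
centre [ 487.2 -243.1] phase deg 5.0 cost 98.44302503875372
[242.  267.4] 171.4 [ 459.8 -163.6] r 88.7 az 103.2
[305.4 264.1] 51.7 [ 569.  -219.7] r 94.0 az 18.8
[280.3 272.3] 128.3 [ 515.7 -212.4] r 51.8 az 46.5
[261.5 275.6] 42.6 [ 480.7 -201.1] r 48.9 az 89.1
[297.6 280. ] 37.5 [ 532.3 -245.1] r 52.6 az 5.3
[320.7 281.3] 6.1 [ 567.1 -269.7] r 89.3 az -12.8
[251.1 288.4] 29.5 [ 448.2 -217.7] r 45.3 az 134.6
[304.  295.2] 9.4 [ 521.2 -280.1] r 51.0 az -36.2
[321.3 300.4] 1.1 [ 540.2 -305.3] r 81.8 az -42.6
[255.6 304.2] 21.4 [ 436.7 -252.5] r 43.4 az -176.7
[294.4 309.3] 6.7 [ 488.5 -296.6] r 47.3 az -79.7
[238.6 317.5] 63.5 [ 397.4 -261.5] r 83.4 az -172.0
[319.4 318.5] 23.4 [ 513.5 -334.1] r 90.5 az -68.3
centre [ 486.  -247.9] phase deg 52.4 cost 278.4172876169452
[228.7 124.6] 1.1 [ 437.  -254.3] r 43.2 az -174.2
[202.4 132.5] 1.1 [ 520.3 -278.8] r 49.6 az -35.5
[233.  132.4] 1.9 [ 446.4 -219.7] r 45.3 az 137.9
[233.3 133.5] 2.3 [ 448.6 -215.5] r 46.7 az 132.3
[205.3 141.1] 4.4 [ 533.7 -244.3] r 54.0 az 6.0
[227.4 140.8] 3.1 [ 480.3 -203.1] r 46.9 az 89.6
[215.8 142.6] 4.7 [ 512.1 -219.4] r 44.3 az 43.7
[227.9 142.6] 1.8 [ 483.5 -196.3] r 53.8 az 86.2
[213.9 146.4] 1.8 [ 525.5 -210.5] r 60.2 az 40.9
[218.1 146.6] 1.3 [ 516.3 -202. ] r 60.2 az 52.9
centre [ 496.  -213.7] phase deg 50.6 cost 4.024810374590357
```

```bash
python3 - <<'E'
from h import *
print(env.state()['eef_pos'],cmd0()[0]); snap('wrist','w12.png'); print(env.state()['eef_pos'],env.state()['t'])
for q in env.spot_point('wrist','key_pin')[:2]: print(q)
E
python3 discfit.py wrist w12.png 190,140,295,218 170
```

```text
[ 458.71194343 -278.15773571  308.274867  ] [ 457.45090622 -279.60327245  309.82051998]
[ 458.64326677 -278.2710304   308.30343232] 25.35
{'location': [255.8, 240.5], 'confidence': 0.68}
[200.8 146.4] 339.3 [ 521.9 -172.3] r 88.2 az 61.7
[287.5 147.1] 214.5 [ 564.  -277.3] r 88.3 az -18.0
[226.7 162.7] 430.8 [ 515.  -211.8] r 51.8 az 47.5
[254.8 160.4] 141.2 [ 531.7 -244.5] r 52.0 az 6.1
[276.5 178.7] 48.8 [ 520.3 -279.6] r 50.0 az -36.2
[208.2 184.2] 159.9 [ 480.  -200.3] r 49.7 az 90.0
[243.2 195.5] 242.6 [ 483.7 -247.9] r 4.2 az 29.1
[278.9 206.9] 31.0 [ 487.7 -296.3] r 46.9 az -80.6
[210.4 212.2] 108.5 [ 447.6 -217. ] r 46.3 az 134.5
centre [ 484.3 -248. ] phase deg -130.3 cost 87.72942955030555
```

View pics/w12.png

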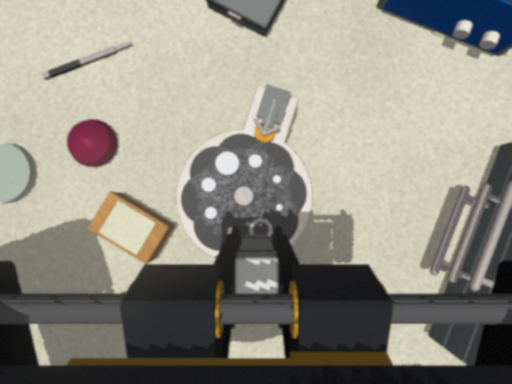

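```bash
cat >> plan4.py <<'E'
Cn=np.array([484.7,-248.2]); PH=np.radians(4.7)
PT=Mm.T@(Fg-pm); PT[0]=0   # pin tip in tool
UK=Mm.T@XC; UK[0]=0; UK/=np.linalg.norm(UK)
def meas():
    s=env.state(); return s['eef_pos'],R.from_euler('xyz',s['tcp_rot']).as_matrix()
def pinpose():
    p,M=meas(); return p+M@PT,M@UK
def upr2(pin,beta):
    b=np.radians(beta); Zk=np.array([np.cos(b),np.sin(b),0]); Yk=np.cross(Zk,Z_)
    x=-Yk; # tool x=-YC (flip)
    # build tool so that UK->Z and tool x -> x
    A=np.c_[[1,0,0],UK,np.cross([1,0,0],UK)]; B=np.c_[x,Z_,np.cross(x,Z_)]
    M=B@A.T; return np.array(pin)-M@PT,M
def cupat(deg): a=PH+np.radians(180+deg); return Cn+48*np.array([np.cos(a),np.sin(a)])
def go(pin,beta):  # shift relative to measured
    p,M=upr2(pin,beta); pm_,Mm_=meas(); c=cmd0()
    # command = cmd + (target-meas)
    s=c[1].T@(p-pm_); r=R.from_matrix(Mm_.T@M).as_rotvec(degrees=True)
    print('pin',np.round(pin,1),'shift',np.round(s,1),'turn',np.round(r,2))
E
python3 - <<'E'
from plan4 import *
print('PT',PT,'UK',UK,'pin now',pinpose())
print(cupat(45),cupat(0))
for z in (120,92,66): go([*cupat(45),z],202)
k=env.calibration('wrist'); W=np.linalg.inv(k['cam_to_world']); pp=pinpose()[0]; q=W@np.r_[pp,1]; print('pin px',q[0]/q[2]*k['fx']+k['cx'],q[1]/q[2]*k['fy']+k['cy'])
E
```

```text
PT [  0.          51.91601932 118.86149675] UK [ 0.         -0.34177331 -0.93978243] pin now (array([ 450.67019641, -281.36773345,  178.88351413]), array([ 2.99838885e-03, -9.39830827e-04,  9.99995063e-01]))
[ 453.65409058 -284.80807983] [ 436.86140543 -252.13304841]
pin [ 453.7 -284.8  120. ] shift [ 4.2 19.1 55.7] turn [0.14 0.25 0.35]
pin [ 453.7 -284.8   92. ] shift [ 4.2 28.7 82. ] turn [0.14 0.25 0.35]
pin [ 453.7 -284.8   66. ] shift [  4.2  37.6 106.4] turn [0.14 0.25 0.35]
pin px 257.41715005536247 237.2238451636278
```

>>> arm_command --motion '[-1,4.2,10,30,0,0.2,0.3,-1,4.2,19,56,0.1,0.2,0.3,-1,4.2,26,74,0.1,0.2,0.3,-1,4.2,30.5,88,0.1,0.2,0.3,-1,4.2,30.5,88,0.1,0.2,0.3,-1,4.2,30.5,88,0.1,0.2,0.3,-1,4.2,30.5,88,0.1,0.2,0.3]'

```text
t: 26.1
eef_pos: [461.4, -282.1, 216.2]
tcp_rot: [-2.793, -0.001, -1.186]
ft_force: [0.0, 0.6, -1.5]
opening: 0.187
```

```bash
python3 st.py "4.2,30.5,88,0.1,0.2,0.3"; cat > look.py <<'E'
from plan4 import *
import sys
tag=sys.argv[1]; ims=[]
for c,(x0,y0,x1,y1) in {'side':(225,230,345,345),'scene':(170,70,290,185)}.items():
    p,d=env.read_camera(c); k=env.calibration(c); W=np.linalg.inv(k['cam_to_world'])
    b=cv2.resize(p[y0:y1,x0:x1,::-1],None,fx=3.3,fy=3.3,interpolation=cv2.INTER_CUBIC).copy(); ims.append(b)
    q=W@np.r_[pinpose()[0],1]; print(c,'pred pin px',q[0]/q[2]*k['fx']+k['cx'],q[1]/q[2]*k['fy']+k['cy'])
    for n,z in (('cup',69),('key_pin',pinpose()[0][2])):
        for q in env.spot_point(c,n)[:1]: print('  ',n,q['location'],round(q['confidence'],2),np.round(onz(c,q['location'],z),1))
cv2.imwrite(f'pics/look_{tag}.png',np.hstack(ims)); print('pin',pinpose(),env.state()['t'])
E
python3 look.py a
```

```text
t 26.1 cmd [ 460.4 -282.9  216.7] meas [ 461.4 -282.1  216.2] angerr [-0.14 -0.04 -0.12] F [ 0.   0.6 -1.5] op 0.187 q [-0.836  0.32   1.898  0.441  0.849  0.068]
F tool [-0.5  0.3  1.5] M tool [-0.45  0.01 -0.  ]
TCP in channel [-191.4 -223.8  446.9]
side pred pin px 274.3697876925899 303.71134091495435
   cup [270.1, 307.3] 0.92 [ 451.7 -276.    69. ]
   key_pin [271.5, 304.3] 0.87 [ 449.1 -283.8   86.7]
scene pred pin px 218.10663748624611 115.96285943085822
   cup [219.1, 116.6] 0.73 [ 443.8 -295.4   69. ]
   key_pin [220.1, 117.2] 0.66 [ 452.  -276.9   86.4]
pin (array([ 453.54394657, -284.98805179,   86.15602627]), array([3.01913848e-04, 2.78195880e-04, 9.99999916e-01])) 26.4
```

View pics/look_a.png

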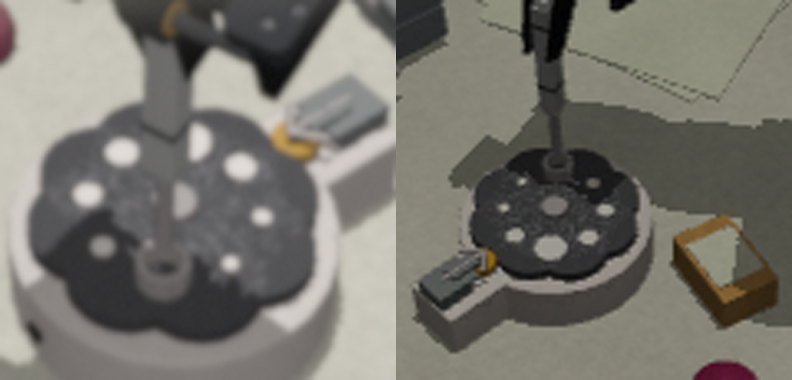

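```bash
cat > zoom.py <<'E'
from plan4 import *
import sys
ims=[]
for c,z0 in (('side',86),('scene',86)):
    p,d=env.read_camera(c); k=env.calibration(c); W=np.linalg.inv(k['cam_to_world'])
    q=W@np.r_[pinpose()[0],1]; u,v=int(q[0]/q[2]*k['fx']+k['cx']),int(q[1]/q[2]*k['fy']+k['cy'])
    b=cv2.resize(p[v-22:v+18,u-20:u+20,::-1],None,fx=9.5,fy=9.5,interpolation=cv2.INTER_CUBIC); ims.append(cv2.convertScaleAbs(b,alpha=1.6)); print(c,u-20,v-22)
cv2.imwrite('pics/'+sys.argv[1],np.hstack(ims))
E
python3 zoom.py z1.png
```

```text
side 254 281
scene 198 94
```

View pics/z1.png

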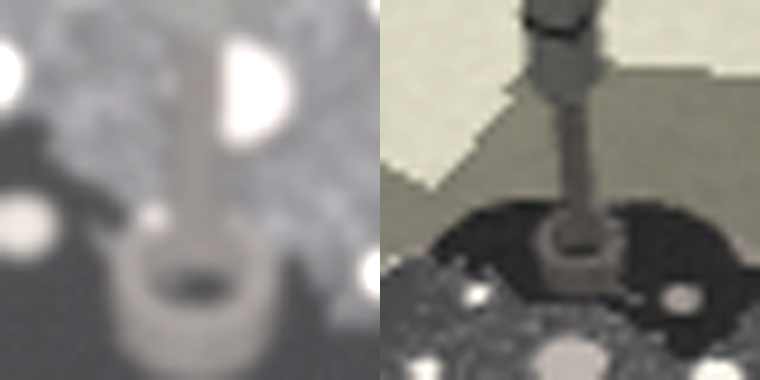

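Pin is lined up over the bore in both views (side: 197 vs 195; scene: 577 vs 580 in the zoom). Lowering into the cup.

```bash
python3 - <<'E'
from plan4 import *
for z in (76,70,67): go([*cupat(45),z],202)
E
```

```text
pin [ 453.7 -284.8   76. ] shift [-0.1  3.3  9.4] turn [0.03 0.02 0.03]
pin [ 453.7 -284.8   70. ] shift [-0.1  5.4 15. ] turn [0.03 0.02 0.03]
pin [ 453.7 -284.8   67. ] shift [-0.1  6.4 17.8] turn [0.03 0.02 0.03]
```

>>> arm_command --motion '[-1,0,2,5,0,0,0,-1,0,3.6,10,0,0,0,-1,0,4.7,13,0,0,0,-1,0,5.8,16,0,0,0,-1,0,6.4,17.8,0,0,0,-1,0,6.4,17.8,0,0,0]'

```text
t: 27.1
eef_pos: [461.1, -281.8, 196.0]
tcp_rot: [-2.794, 0.001, -1.186]
ft_force: [-0.4, -1.1, -1.1]
opening: 0.188
```

```bash
python3 st.py "0,6.4,17.8,0,0,0"; python3 zoom.py z2.png; python3 -c "
from plan4 import *
print(pinpose(),env.state()['ft_force'])
c=cmd0()
for dg in (40,34,28,22,16,10,5,0,-4,0):
    go([*cupat(dg),67],202)"
```

```text
t 27.1 cmd [ 460.5 -282.8  197.8] meas [ 461.1 -281.8  196. ] angerr [-0.18 -0.13 -0.08] F [-0.4 -1.1 -1.1] op 0.188 q [-0.836  0.347  1.922  0.461  0.805  0.04 ]
F tool [0.8 1.1 0.8] M tool [-0.46 -0.03  0.02]
TCP in channel [-205.5 -223.4  432.5]
side 253 289
scene 198 98
(array([ 453.55125555, -284.89344439,   66.94012543]), array([ 6.46695025e-04, -1.10871296e-04,  9.99999785e-01])) [-0.11023971 -0.38306372 -0.74552431]
pin [ 450.6 -282.    67. ] shift [-3.9  1.6 -0.7] turn [0.03 0.03 0.03]
pin [ 447.2 -278.2   67. ] shift [-8.6  3.2 -1.2] turn [0.03 0.03 0.03]
pin [ 444.3 -274.1   67. ] shift [-13.5   4.3  -1.7] turn [0.03 0.03 0.03]
pin [ 441.8 -269.8   67. ] shift [-18.5   5.   -1.9] turn [0.03 0.03 0.03]
pin [ 439.8 -265.2   67. ] shift [-23.5   5.1  -2. ] turn [0.03 0.03 0.03]
pin [ 438.3 -260.4   67. ] shift [-28.5   4.8  -1.8] turn [0.03 0.03 0.03]
pin [ 437.4 -256.3   67. ] shift [-32.6   4.1  -1.6] turn [0.03 0.03 0.03]
pin [ 436.9 -252.1   67. ] shift [-36.7   3.1  -1.2] turn [0.03 0.03 0.03]
pin [ 436.7 -248.8   67. ] shift [-39.8   2.1  -0.9] turn [0.03 0.03 0.03]
pin [ 436.9 -252.1   67. ] shift [-36.7   3.1  -1.2] turn [0.03 0.03 0.03]
```

View pics/z2.png

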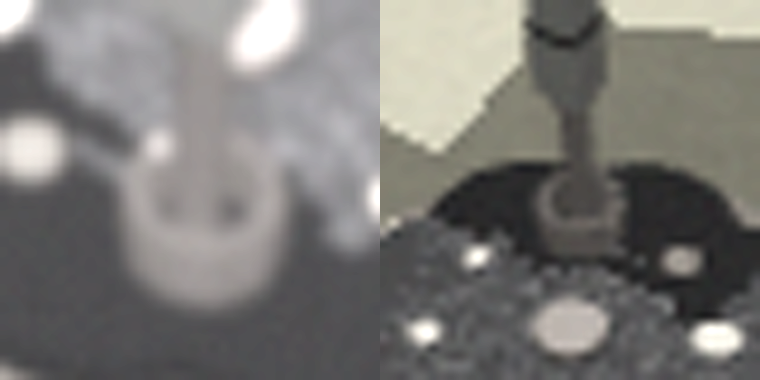

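The pin is in the bore with no side load. Driving the cup along the arc, one click clockwise.

>>> arm_command --motion '[-1,-3.9,1.6,-0.7,0,0,0,-1,-8.6,3.2,-1.2,0,0,0,-1,-13.5,4.3,-1.7,0,0,0,-1,-18.5,5,-1.9,0,0,0,-1,-23.5,5.1,-2,0,0,0,-1,-28.5,4.8,-1.8,0,0,0,-1,-32.6,4.1,-1.6,0,0,0,-1,-36.7,3.1,-1.2,0,0,0,-1,-38.5,2.5,-1,0,0,0,-1,-38.5,2.5,-1,0,0,0]'

```text
t: 28.2
eef_pos: [444.2, -246.9, 196.4]
tcp_rot: [-2.793, 0.0, -1.186]
ft_force: [0.1, 0.2, -1.1]
opening: 0.189
```

```bash
python3 st.py " -38.5,2.5,-1,0,0,0" w13.png; python3 look.py b; python3 zoom.py z3.png
```

```text
t 28.2 cmd [ 443.6 -248.1  197.8] meas [ 444.2 -246.9  196.4] angerr [-0.17 -0.12 -0.11] F [ 0.1  0.2 -1.1] op 0.189 q [-0.811  0.299  1.999  0.474  0.77   0.043]
F tool [-0.2  0.2  1.1] M tool [-0.46 -0.02  0.02]
TCP in channel [-187.  -194.4  414.6]
side pred pin px 254.90413587859874 301.43656489641603
   cup [256.2, 302.4] 0.73 [ 436.7 -254.6   69. ]
   key_pin [255.1, 302.5] 0.89 [ 435.7 -252.4   67. ]
scene pred pin px 229.5236021070935 124.18041288419093
   cup [230.0, 121.4] 0.74 [ 429.4 -257.3   69. ]
   key_pin [228.4, 125.0] 0.63 [ 441.4 -249.7   67. ]
pin (array([ 436.56973237, -250.28749816,   66.95203361]), array([ 7.34418117e-04, -2.03222631e-04,  9.99999710e-01])) 28.55
side 234 279
scene 209 102
```

View pics/look_b.png

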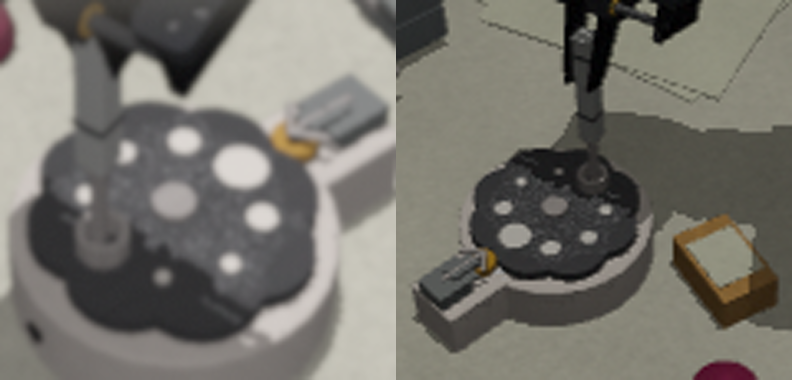

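View pics/z3.png

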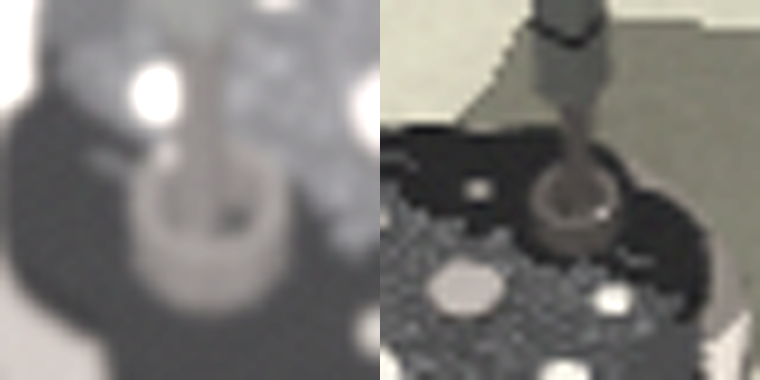

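The largest opening stands at the pointer. Withdrawing the pin straight up.

>>> arm_command --motion '[-1,1.5,-3,-8,0,0,0,-1,1.5,-8,-22,0,0,0,-1,1.5,-20,-55,0,0,0,-1,1.5,-36,-99,0,0,0,-1,1.5,-41,-113,0,0,0,-1,1.5,-41,-113,0,0,0]'

```text
t: 29.25
eef_pos: [445.2, -249.1, 319.4]
tcp_rot: [-2.792, -0.004, -1.186]
ft_force: [0.4, -0.2, -1.3]
opening: 0.186
```

```bash
python3 st.py "1.5,-41,-113,0,0,0"; python3 - <<'E'
from h import *
env.read_camera('scene');env.read_camera('scene')
print(env.state()['eef_pos']); snap('wrist','w14.png'); p,d=snap('side','s14.png')
print(env.state()['eef_pos'])
E
python3 discfit.py wrist w14.png 190,100,295,218 170
```

```text
t 29.25 cmd [ 443.8 -249.6  318. ] meas [ 445.2 -249.1  319.4] angerr [-0.08  0.14 -0.18] F [ 0.4 -0.2 -1.3] op 0.186 q [-0.813  0.156  1.82   0.373  1.061  0.206]
F tool [0.4 0.2 1.3] M tool [-0.47  0.03  0.06]
TCP in channel [-101.2 -196.2  502.7]
[ 444.44563012 -248.3486091   316.18185128]
[ 444.39981928 -248.28223267  315.34124515]
[287.8 131.8] 7.7 [ 570.5 -240.6] r 91.0 az 5.9
[279.1 160.1] 412.4 [ 531.2 -243.8] r 51.6 az 6.9
[251.4 162.5] 152.1 [ 514.6 -211.1] r 52.0 az 48.4
[294.1 177.7] 3.0 [ 516.9 -270.9] r 42.4 az -29.5
[233.5 183.7] 105.5 [ 479.6 -199.7] r 50.3 az 90.4
[268.3 194.5] 233.6 [ 483.6 -247.6] r 4.3 az 33.4
[236.  211.3] 68.0 [ 447.1 -216.5] r 46.9 az 134.5
centre [ 483.7 -247.1] phase deg 5.0 cost 49.166432389859985
```

View pics/w14.png

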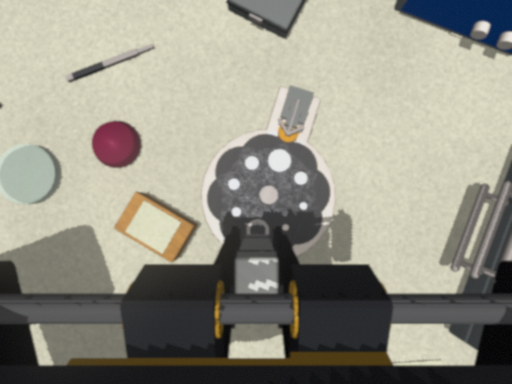

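Disc fit: largest opening at azimuth about 4.5–5° from centre, the pointer's azimuth is 5°. Going back along the reverse swing.

```bash
cat > plan5.py <<'E'
from plan4 import *
c=cmd0(); q0=env.state()['joints']
# target: key inclined along XC, lifted 100 along ZC & back up 60 (same as after the regrasp lift)
pt=pm+45*ZC+np.array([0,0,80.]); qt=ik(pt,Mm,q0=[.556,.499,1.549,-.248,1.455,1.023])[0]; print(np.round(qt,3),pt)
n=20
for i in range(1,n+1):
    q=q0+(qt-q0)*i/n; pp,W=fkt(q); pin=pp+W@PT
    print(i,np.round(c[1].T@(pp-c[0])).astype(int).tolist(),np.round(R.from_matrix(c[1].T@W).as_rotvec(degrees=True),1).tolist(),'pin',np.round(pin))
E
python3 plan5.py
```

```text
[ 0.557  0.505  1.553 -0.248  1.451  1.025] [452.59102534 281.36356504 233.08661298]
1 [-19, -19, 16] [-2.1, -2.4, -2.2] pin [ 445. -225.  181.]
2 [-39, -36, 28] [-4.2, -4.4, -4.4] pin [ 452. -200.  175.]
3 [-59, -52, 40] [-6.3, -6.2, -6.6] pin [ 457. -174.  171.]
4 [-80, -67, 51] [-8.6, -7.8, -8.8] pin [ 461. -150.  166.]
5 [-102, -81, 62] [-10.9, -9.1, -11.0] pin [ 463. -125.  162.]
6 [-125, -94, 72] [-13.4, -10.2, -13.3] pin [ 465. -101.  159.]
7 [-148, -106, 81] [-15.8, -11.0, -15.6] pin [465. -78. 156.]
8 [-172, -117, 90] [-18.3, -11.6, -17.9] pin [465. -56. 153.]
9 [-196, -126, 99] [-20.8, -11.9, -20.2] pin [464. -33. 151.]
10 [-221, -135, 106] [-23.3, -11.9, -22.6] pin [462. -12. 148.]
11 [-247, -143, 114] [-25.8, -11.7, -24.9] pin [460.   9. 147.]
12 [-272, -149, 120] [-28.2, -11.2, -27.3] pin [457.  30. 146.]
13 [-298, -155, 126] [-30.5, -10.5, -29.7] pin [453.  51. 145.]
14 [-324, -159, 131] [-32.7, -9.4, -32.1] pin [449.  71. 144.]
15 [-351, -163, 136] [-34.8, -8.2, -34.6] pin [445.  91. 144.]
16 [-378, -165, 140] [-36.8, -6.6, -37.0] pin [440. 111. 144.]
17 [-406, -167, 144] [-38.6, -4.9, -39.4] pin [435. 131. 144.]
18 [-433, -167, 146] [-40.2, -2.9, -41.9] pin [429. 151. 145.]
19 [-461, -166, 149] [-41.6, -0.7, -44.3] pin [422. 171. 146.]
20 [-489, -165, 150] [-42.7, 1.8, -46.7] pin [415. 192. 147.]
```

>>> arm_command --motion '[-1,-19,-19,16,-2.1,-2.4,-2.2,-1,-39,-36,28,-4.2,-4.4,-4.4,-1,-59,-52,40,-6.3,-6.2,-6.6,-1,-80,-67,51,-8.6,-7.8,-8.8,-1,-102,-81,62,-10.9,-9.1,-11,-1,-125,-94,72,-13.4,-10.2,-13.3,-1,-148,-106,81,-15.8,-11,-15.6,-1,-172,-117,90,-18.3,-11.6,-17.9,-1,-196,-126,99,-20.8,-11.9,-20.2,-1,-221,-135,106,-23.3,-11.9,-22.6,-1,-247,-143,114,-25.8,-11.7,-24.9,-1,-272,-149,120,-28.2,-11.2,-27.3,-1,-298,-155,126,-30.5,-10.5,-29.7,-1,-324,-159,131,-32.7,-9.4,-32.1,-1,-351,-163,136,-34.8,-8.2,-34.6,-1,-406,-167,144,-38.6,-4.9,-39.4,-1,-433,-167,146,-40.2,-2.9,-41.9,-1,-461,-166,149,-41.6,-0.7,-44.3,-1,-489,-165,150,-42.7,1.8,-46.7,-1,-489,-165,150,-42.7,1.8,-46.7]'

```text
t: 31.45
eef_pos: [450.5, 285.1, 230.0]
tcp_rot: [2.701, 0.008, -0.385]
ft_force: [0.6, -0.2, -1.5]
opening: 0.193
```

```bash
python3 st.py " -489,-165,150,-42.7,1.8,-46.7"; cat > plan6.py <<'E'
from plan4 import *
env.read_camera('side');env.read_camera('side')
def gor(dx,dz,dy=0):
    p_,M_=meas(); c=cmd0(); t=pm+dx*XC+dz*ZC+dy*YC
    print((dx,dz),'shift',np.round(c[1].T@(t-p_),1),'turn',np.round(R.from_matrix(M_.T@Mm).as_rotvec(degrees=True),2))
if __name__=='__main__':
    L=np.c_[XC,YC,ZC].T@(pinpose()[0]-F); print('pin in channel',np.round(L,1),'axis',np.round(np.c_[XC,YC,ZC].T@pinpose()[1],3))
    for a in ((5,45),(5,12),(4,3),(4,0)): gor(*a)
E
python3 plan6.py
```

```text
t 31.45 cmd [453.  281.1 233.5] meas [450.5 285.1 230. ] angerr [-0.24 -0.07 -0.53] F [ 0.6 -0.2 -1.5] op 0.193 q [ 0.564  0.511  1.553 -0.247  1.451  1.024]
F tool [ 0.7 -0.7  1.3] M tool [ 0.29 -0.04 -0.01]
TCP in channel [185.7   4.2  89.3]
pin in channel [55.6  1.9 99.7] axis [ 1.    -0.001 -0.002]
(5, 45) shift [  1.2 -33.8  66.2] turn [0.13 0.11 0.28]
(5, 12) shift [  1.3 -64.8  77.5] turn [0.13 0.11 0.28]
(4, 3) shift [  1.3 -72.9  81.5] turn [0.13 0.11 0.28]
(4, 0) shift [  1.3 -75.7  82.5] turn [0.13 0.11 0.28]
```

>>> arm_command --motion '[-1,0.6,-17,33,0,0,0.2,-1,1.2,-34,66,0.1,0.1,0.3,-1,1.2,-34,66,0.1,0.1,0.3,-1,1.2,-34,66,0.1,0.1,0.3,-1,1.2,-34,66,0.1,0.1,0.3,-1,1.2,-34,66,0.1,0.1,0.3]'

```text
t: 32.15
eef_pos: [455.0, 284.5, 159.5]
tcp_rot: [2.708, 0.0, -0.395]
ft_force: [0.7, 0.0, -1.3]
opening: 0.188
```

```bash
python3 st.py "1.2,-34,66,0.1,0.1,0.3" w15.png; python3 plan6.py; python3 - <<'E'
from h import *
ims=[]
for c,(x0,y0,x1,y1) in {'side':(115,115,205,215),'scene':(300,190,390,290)}.items():
    p,d=env.read_camera(c); ims.append(cv2.resize(p[y0:y1,x0:x1,::-1],None,fx=4.4,fy=4.4,interpolation=cv2.INTER_CUBIC))
cv2.imwrite('pics/r1.png',np.hstack(ims))
E
```

```text
t 32.15 cmd [455.  283.4 159.4] meas [455.  284.5 159.5] angerr [ 0.05 -0.04 -0.13] F [ 0.7  0.  -1.3] op 0.188 q [ 0.559  0.587  1.621 -0.254  1.304  1.068]
F tool [ 0.6 -0.8  1.1] M tool [ 0.22 -0.07 -0.01]
TCP in channel [136.7  -0.2  38.7]
pin in channel [ 6.7  0.3 46.2] axis [ 1.    -0.001  0.002]
(5, 45) shift [-0.6 -0.8  2.1] turn [-0.12 -0.08 -0.16]
(5, 12) shift [ -0.7 -31.8  13.4] turn [-0.12 -0.08 -0.16]
(4, 3) shift [ -0.7 -39.9  17.5] turn [-0.12 -0.08 -0.16]
(4, 0) shift [ -0.7 -42.7  18.5] turn [-0.12 -0.08 -0.16]
```

View pics/r1.png

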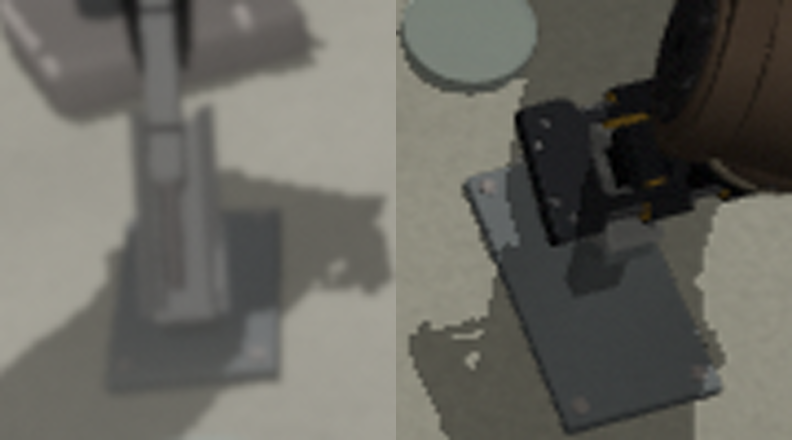

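>>> arm_command --motion '[-1,-0.5,-12,6,0,0,0,-1,-0.5,-24,10,0,0,0,-1,-0.5,-32,13.4,0,0,0,-1,-0.5,-37,16,0,0,0,-1,-0.5,-40,17.5,0,0,0,-1,-0.5,-40,17.5,0,0,0,-1,-0.5,-40,17.5,0,0,0]'

```text
t: 33.1
eef_pos: [464.9, 311.3, 125.3]
tcp_rot: [2.706, 0.002, -0.395]
ft_force: [0.1, -0.6, -1.0]
opening: 0.189
```

```bash
python3 st.py " -0.5,-40,17.5,0,0,0" w16.png; python3 plan6.py; python3 - <<'E'
from plan4 import *
s=env.state(); print(np.c_[XC,YC,ZC].T@s['ft_force'])
E
```

```text
t 33.1 cmd [465.8 310.3 126.6] meas [464.9 311.3 125.3] angerr [-0.07 -0.1  -0.19] F [ 0.1 -0.6 -1. ] op 0.189 q [ 0.586  0.659  1.581 -0.246  1.28   1.096]
F tool [0.3 0.  1.1] M tool [ 0.31  0.01 -0.06]
TCP in channel [132.7   1.   -5.7]
pin in channel [3.4 1.  2.5] axis [ 1.    -0.001  0.001]
(5, 45) shift [  0.2  39.2 -16. ] turn [-0.08 -0.05 -0.15]
(5, 12) shift [ 0.1  8.2 -4.7] turn [-0.08 -0.05 -0.15]
(4, 3) shift [ 0.1  0.1 -0.7] turn [-0.08 -0.05 -0.15]
(4, 0) shift [ 0.  -2.7  0.4] turn [-0.08 -0.05 -0.15]
[-1.7304666   0.32651486 -1.56978362]
```

Now down to the floor (3 mm more), then slide to the stop.

>>> arm_command --motion '[-1,0,-1.5,0.5,0,0,0,-1,0,-2.7,1,0,0,0,-1,0,-2.7,1,0,0,0,-1,0,-2.4,2,0,0,0,-1,0,-2,3,0,0,0,-1,0,-2,3,0,0,0]'

```text
t: 33.85
eef_pos: [465.1, 311.4, 122.2]
tcp_rot: [2.705, 0.001, -0.395]
ft_force: [-0.9, -2.3, 5.2]
opening: 0.19
```

```bash
python3 st.py "0,-2,3,0,0,0"; python3 plan6.py|head -1; python3 -c "
from plan4 import *
s=env.state(); print(np.c_[XC,YC,ZC].T@s['ft_force'])"
```

```text
t 33.85 cmd [466.  310.8 123.1] meas [465.1 311.4 122.2] angerr [-0.13 -0.08 -0.18] F [-0.9 -2.3  5.2] op 0.19 q [ 0.586  0.664  1.582 -0.248  1.275  1.098]
F tool [ 0.   4.4 -3.7] M tool [-0.96  0.03 -0.02]
TCP in channel [130.6   0.9  -8. ]
pin in channel [1.2 1.  0.2] axis [ 1.    -0.001 -0.   ]
[2.56992908 0.96228697 6.3563581 ]
```

>>> arm_command --motion '[-1,0,0.4,1.2,0,0,0,-1,0,0.8,2.2,0,0,0,-1,0,0.8,2.2,0,0,0]'

```text
t: 34.25
eef_pos: [464.8, 310.6, 121.2]
tcp_rot: [2.707, 0.001, -0.395]
ft_force: [-1.1, 1.4, 11.8]
opening: 0.19
```

```bash
python3 st.py "0,0.8,2.2,0,0,0"; python3 plan6.py|head -1; python3 -c "
from plan4 import *
s=env.state(); print(np.c_[XC,YC,ZC].T@s['ft_force'])"
```

```text
t 34.25 cmd [465.3 309.3 121.4] meas [464.8 310.6 121.2] angerr [-0.02 -0.05 -0.16] F [-1.1  1.4 11.8] op 0.19 q [ 0.585  0.663  1.586 -0.248  1.27   1.099]
F tool [ -1.6   4.2 -11.1] M tool [-1.04 -0.3   0.06]
TCP in channel [129.3   0.8  -8.1]
pin in channel [-0.2  0.9 -0.1] axis [ 1.    -0.001  0.002]
[9.1648112  0.70309781 6.96051979]
```

>>> arm_command --motion '[-1,0,0.3,0.9,0,0,0,-1,0,0.5,1.5,0,0,0,-1,0,0.5,1.5,0,0,0]'

```text
t: 34.65
eef_pos: [464.9, 310.6, 121.1]
tcp_rot: [2.71, -0.0, -0.395]
ft_force: [-0.3, 6.9, 19.4]
opening: 0.185
```

```bash
python3 st.py "0,0.5,1.5,0,0,0"; python3 plan6.py|head -1; python3 -c "
from plan4 import *
s=env.state(); print(np.c_[XC,YC,ZC].T@s['ft_force'])"
```

```text
t 34.65 cmd [464.9 308.3 120.3] meas [464.9 310.6 121.1] angerr [ 0.15  0.01 -0.13] F [-0.3  6.9 19.4] op 0.185 q [ 0.585  0.662  1.588 -0.247  1.266  1.099]
F tool [ -2.9   2.5 -20.2] M tool [-0.8  -0.91  0.08]
TCP in channel [129.3   0.8  -8.2]
pin in channel [-0.2  0.8 -0.7] axis [1.    0.    0.005]
[19.20595511  2.55283339  9.91475607]
```

Firmly on the stop (19 N, no motion). Easing, releasing and retreating.

>>> arm_command --motion '[-1,0,-0.6,-1.7,0,0,0,-1,0,-0.6,-1.7,0,0,0,0.1,0,-0.6,-1.7,0,0,0,0.1,0,-0.6,-1.7,0,0,0,0.1,0,-0.6,-1.7,0,0,0,0.1,0,-0.6,-1.7,0,0,0,0.1,0,-0.6,-1.7,0,0,0,0.1,0,-0.6,-20,0,0,0,0.1,0,-0.6,-60,0,0,0,0.1,0,-0.6,-110,0,0,0,0.1,0,-0.6,-150,0,0,0,0.1,0,-0.6,-150,0,0,0,0.1,0,-0.6,-150,0,0,0]'

```text
t: 36.05
eef_pos: [488.7, 368.2, 254.5]
tcp_rot: [2.706, 0.001, -0.394]
ft_force: [-0.7, 0.0, -1.1]
opening: 0.551
```

```bash
python3 st.py "0,-0.6,-150,0,0,0"; cat > chk.py <<'E'
from h import *
import sys
env.read_camera('side');env.read_camera('side')
p,d=snap('wrist','wf.png')
m=np.zeros(d.shape,bool); m[20:230,215:300]=1
L=(cloud('wrist',d,m)-F)@np.c_[XC,YC,ZC]
e=L[(L[:,0]>172)&(L[:,0]<190)&(abs(L[:,2])<14)&(abs(L[:,1])<16)]; print('top end',len(e),np.percentile(e,[2,50,98],axis=0).round(1))
ims=[]
for c,(x0,y0,x1,y1) in {'side':(115,115,345,345),'scene':(170,90,400,320)}.items():
    p,d=snap(c,c+'_f.png'); ims.append(cv2.resize(p[y0:y1,x0:x1,::-1],None,fx=1.72,fy=1.72,interpolation=cv2.INTER_CUBIC))
    m=np.zeros(d.shape,bool)
    for n,z in {'key_top':163,'key_pin':36,'scalpel':0,'onion':0,'dish':0,'jar':0,'beaker':0,'slidebox':0,'pipette_box':0}.items():
        r=env.spot_point(c,n)[:1]
        for q in r: print(c,n,round(q['confidence'],2),np.round(onz(c,q['location'],z),0))
cv2.imwrite('pics/final.png',np.hstack(ims)); print(env.state()['t'])
E
python3 chk.py; python3 discfit.py side side_f.png 235,262,322,322 150 | tail -1
```

```text
t 36.05 cmd [489.4 367.1 256.1] meas [488.7 368.2 254.5] angerr [-0.04 -0.08 -0.2 ] F [-0.7  0.  -1.1] op 0.551 q [ 0.634  0.611  1.297 -0.218  1.613  1.061]
F tool [-0.6 -0.2  1.1] M tool [ 0.14 -0.05 -0.02]
TCP in channel [267.7   0.9  42. ]
top end 461 [[ 1.772e+02 -5.900e+00 -8.900e+00]
 [ 1.788e+02  2.300e+00  1.000e-01]
 [ 1.804e+02  1.060e+01  8.400e+00]]
side key_top 0.84 [473. 334. 163.]
side key_pin 0.92 [424. 210.  36.]
side scalpel 0.79 [580.  48.   0.]
side onion 0.55 [472.  -1.   0.]
side dish 0.62 [384. 101.   0.]
side jar 0.59 [766.  19.   0.]
side beaker 0.88 [778. 166.   0.]
side slidebox 0.84 [ 759. -137.    0.]
side pipette_box 0.79 [ 385. -121.    0.]
scene key_top 0.63 [471. 341. 163.]
scene key_pin 0.65 [400. 302.  36.]
scene scalpel 0.62 [580.  54.   0.]
scene onion 0.64 [469. -22.   0.]
scene dish 0.86 [385.  87.   0.]
scene jar 0.92 [769.  12.   0.]
scene beaker 0.67 [768. 165.   0.]
scene slidebox 0.65 [ 759. -139.    0.]
scene pipette_box 0.77 [ 392. -105.    0.]
37.2
centre [ 485.  -249.4] phase deg 5.1 cost 320.00975809474323
```

View pics/final.png

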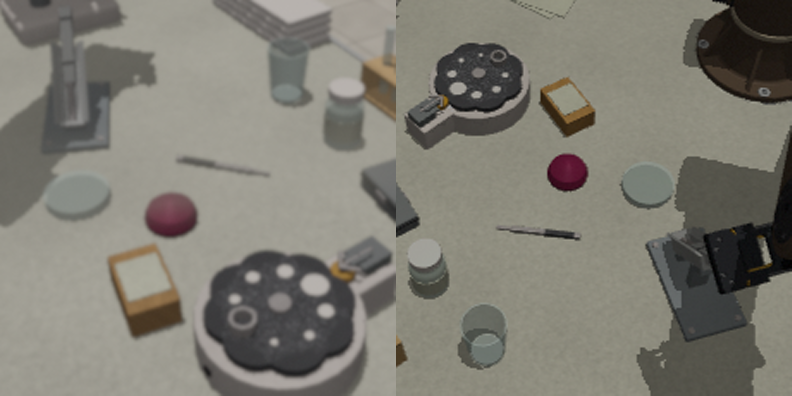

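View pics/wf.png

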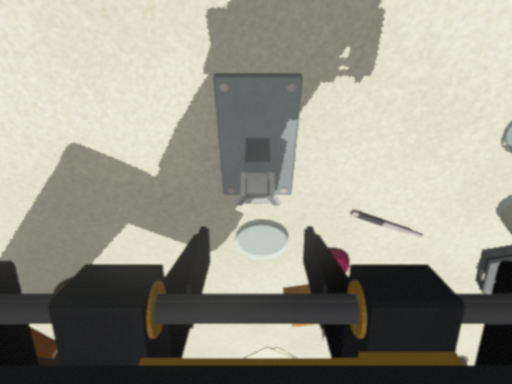

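The key's top end measures 178.8 mm up the channel, against 178.9 when it was first seated. The largest opening stands at the pointer, and the bystanders are in place. Handing in.

```bash
python3 -c "
from h import *
print(env.job_done(), env.state()['t'])"
```

```text
the job is handed in; nothing more can be done
the job is handed in; nothing more can be done
```

The job is handed in at about 37 s of the 72 s allowed. The key is back in the sloping rest, and the disc's largest opening is at the pointer.

**What I did:**
- I gripped the key near its top end, set it in the rest with the pin against the stop, and let go.
- I took it again by its top, held it upright, and lowered the pin into the cup.
- The disc needed one click clockwise, which I made with the key alone, then drew the pin straight up.
- I laid the key back in the rest, pressed it onto the stop (about 19 N, no further movement), let go and backed away.

**Last checks:**
- **Disc:** fits to the wrist and side pictures put the largest opening at about 5° in the world frame, the same direction as the pointer.
- **Key:** its top end measured 178.8 mm up the channel, against 178.9 mm after the first seating and 180 mm nominal. The small gap is within the camera's error.
- **Bystanders:** they looked unmoved, with readings within the networks' 10–15 mm scatter.
- **Gripper:** it stood clear of everything.

**Disagreements:** The network's final pin-tip reading in the scene picture was wrong, because the gripper hid the pin. I relied on the touch reading and the wrist depth instead. The rest's position from the wrist picture was about 2.6 mm off to the side, which I corrected against the held key. One early turn stopped short at the last joint's range, so I went round the other way, touching nothing.

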